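Lock the reel spindle with a linch pin

ROBOT

A 6-joint arm with a two-finger parallel gripper is mounted at the origin on the work surface; the furniture and walls round the work are solid. World frame = base frame: x ahead of the robot, y to its left, z up, the work surface at z = 0. Lengths are in m, angles in rad, forces in N, time in s.
With the tool pointing down it reaches from about 0.35 to 0.975 m from the base axis. Payload 4.9 kg.
Tool frame: the origin (TCP) lies on the centre line of the jaws, within the pads' length; the fingertips stand 11 mm ahead of it and the grasp point (between the pads) lies 8 mm behind it (manip.finger_overhang is the distance from the TCP to the fingertips, in m); y points along the fingers, z is the direction in which the jaws open and shut, and the axes are right-handed (so a half turn about y gives the same grasp; the last joint's range is limited). The gripper opens to 85 mm and grips with 20 to 120 N. Pads are 22 mm wide; open, the fingers measure 114 mm over their backs; the gripper's body (76 mm by 85 mm) begins 54 mm behind the grasp point. The pads swing forward as they close: fully open they stand 13 mm farther back than shut.
Start: joints at [1, 0.053, 1.613, -0, 1.476, -0.119], TCP at [0.273, 0.562, 0.242] pointing down, gripper open.
Joint ranges: [-3.01, 3.01], [-1.01, 2.22], [0.06, 2.58], [-1.02, 4.17], [0.09, 2.62], [-3.14, 3.14]. Speed limits (rad/s): [2.57, 2.57, 3.14, 3.14, 3.14, 3.14].

INTERFACE

Orientations are given as a unit quaternion [w, x, y, z].
In Python, from plant import readout, cams, workorder, manip gives the robot as it stands.
- The arm moves only by the tool play_rows, never from a script. Its arguments are lists of equal length, an entry for each row: "slide": the shift along the tool's x, y, z in cm, a list of three; "yaw": the turn about the tool's y in degrees; "grip": the closure, from -1 (fully open) to 1 (shut), so that 0 is half open. In form: {"slide": [[x, y, z], ...], "yaw": [yaw, ...], "grip": [grip, ...]}. A call has 1 to 12 rows; each row shifts and turns the commanded pose from where the row before left it, along the tool's axes as they then stand; what a row does not reach is not made up. A row lasts 1/10 s, in which the tool goes at most 50 mm and 8.59 degrees, less where a joint would pass 70% of its speed; a pose out of reach is approached as far as the arm can. A call with a gripper value outside its range is refused whole. The fingers move at their own pace and stop on an object; the grip force is fixed at half the most. Time passes only in rows, so rows that do not move let the fingers close. It gives the time, the measured TCP pose, the force and the opening at its end, in the units of the state.
- readout.state(): the state, without advancing time (a new reading comes with each control period).
- cams.grab_frame(name): name is "scene" or "top" or "wrist"; returns a dict with "image" (384x512x3 uint8, red, green, blue), "mtx" (3x3 intrinsics, pixels), "R" (3x3) and "t" (3): a world point X has camera coordinates R X + t; the wrist camera has in their place "mount" (4x4, takes a point from camera to tool coordinates, whose origin is the TCP and whose axes are the tool frame's). Camera axes: x right, y down, z forward; pixel columns grow to the right and rows downward; lengths in m; the calibration is good to about 2 mm. A picture is of the moment at which its call begins: read the wrist's pose just before it. There is no depth.
- workorder.job_done(): hands the job in, once; it reports no verdict.
The state is a dict: "time": time; "joint_pos": joint angles; "joint_vel": joint speeds; "joint_efforts": joint torques, N m; "tool_pos": TCP position; "tool_rot": TCP orientation; "contact_force": force on the tool from outside, world axes, zero at the start; "ft_torque": the same for the moment, N m; "gripper_width": opening from 0.0 (shut) to 1.0 (fully open).
Only numpy, scipy, OpenCV 4.12 (cv2) and the standard library are available. Lean on these libraries where they do the work, as an engineer would, in place of code of your own. Each camera call takes 0.05 s, during which the arm holds its last target.

TASK

Lock the reel on its stand: take the red-headed linch pin out of the wooden block and push it down through the cross hole in the flat end of the spindle until its shoulder sits on the flat, loop still open and facing the spindle's free end; then swing its sprung loop down over the spindle end until it hangs closed round the spindle. Feel for the hole with a light touch, never pressing the pin on the spindle hard (40 N at most), and leave the other things on the bench where they are.

Things in the scene. Friction and masses are not known exactly. Their poses are not given: they have to be found in the camera images.
- pin_grip (a point): Centre of the linch pin's red head, a block 16 mm (x) by 14 mm (y) by 24 mm high; grasp it across the 14 mm. Axes are the pin's: z up along the pin, +x the side on which the loop is hinged. Seating face of the shoulder 22 mm below this point, tip of the shank 58 mm below it. Loop's hinge axis: along y, through the point 8 mm in +x and 17 mm below. The pin weighs about 0.12 kg.
- pin: The steel linch pin. Origin: centre of the seating face under its 18 mm round, 10 mm thick shoulder; axes as pin_grip. Shank below: 8 mm round, 36 mm long, tapered tip. It starts upright in a hole of the wooden block, shoulder on the block's top, loop open.
- pin_block: Fixed wooden block 50 x 90 x 46 mm high with two 9.5 mm holes; the pin stands in one. Origin: centre of its underside.
- loop (a joint): Angle of the brass wire loop about its hinge on the pin, rad: 0 = closed, hanging straight down along the shank; 1.57 = level, sticking out in pin +x; at most 2.0. The hinge is stiff: the loop stays where it is left, about 0.6 N at the tab moves it.
- loop_tab (a point): Centre of the yellow 12 mm ball on the loop's tab, 38.7 mm from the hinge axis: x +32, z -21.8 mm from the hinge when closed, x +21.8, z +32 mm when level (the tab then points up). The loop is a U of 4 mm wire, 26 mm clear inside, cross bar 21.8 mm from the hinge. Pinch the ball across pin y and lead it round the arc about the hinge: it swivels between the fingers.
- hole_mark (a point): Point fixed on the reel stand: on the spindle's centre line, level with its flat top, 92 mm above the bench; +x along the spindle to its free end, z up. The spindle may be clamped farther in or out, so the hole's centre lies anywhere from 3 to 22 mm from this point in +x: not measured, find it by feel. Its y and height are true. The reel ends 33 mm behind (-x).
- reel_stand: Blue reel stand, fixed, with reel and level spindle. Origin on the bench, 39.5 mm behind hole_mark; same axes. Spindle's flat end: 20 mm wide, 14 mm thick, full round nose 24 mm beyond the hole. Cross hole 9 mm, vertical. The loop is sprung: its bar stretches about 2 mm (2.5 N/mm) to ride over the nose, 3 to 6 N at the ball, then snaps under. Flat starts 17 mm behind the hole; bar behind it 20 mm round.
- motor_can: Bystander: grey-white metal motor can, 62 mm wide, 60 mm high. Origin at its underside.
- stator: Bystander: stator ring with copper-coloured coils, 58 mm wide, 23 mm high.
- cap: Bystander: white metal end cap, 58 mm wide, 16 mm high.
- driver_red: Bystander: screwdriver with a red handle, 148 mm long, lying on the bench.
- rotor: Bystander: motor rotor lying on the bench, 41 mm core on a 115 mm shaft.

How it is judged:
By the outcome, as a careful person would: the job done as asked, in the order asked, and still so for the second after the job is handed in, with the robot touching nothing.
It also fails if it takes over 72 s, if anything falls off the work surface, if the arm or the gripper's body presses on something with over 40 N, if the wrist force passes 120 N, or if a joint passes its speed limit or range.

## Working session

There is one attempt and no reset: what is moved stays moved. The work goes in short steps, Python scripts to look and compute and a tool call to move; the robot and the scene stay as the last step left them, time stands still between calls to the robot, and variables do not carry over. Pictures are saved under pics/ and viewed, and the job is handed in when it is done.

Besides the shell and the picture viewer there is one more tool, called after "Request:" by a JSON object that holds its "fn" and its "kwargs". play_rows: Moves the arm, as the interface text tells. Its arguments: {"type":"object","properties":{"slide":{"type":"array","items":{"type":"array","items":{"type":"number"}}},"yaw":{"type":"array","items":{"type":"number"}},"grip":{"type":"array","items":{"type":"number"}}},"required":["slide","yaw","grip"]}

```bash
mkdir -p pics; ls; cat > h.py <<'E'
import numpy as np,cv2
from plant import readout, cams, workorder, manip
def snap(cam,name):
    s=readout.state(); f=cams.grab_frame(cam)
    cv2.imwrite(f'pics/{name}.png',cv2.cvtColor(f['image'],cv2.COLOR_RGB2BGR))
    f['s']=s
    np.save(f'pics/{name}.npy',f,allow_pickle=True); return f
E
python3 - <<'E'
from h import *
for c in ['scene','top','wrist']:
    f=snap(c,c+'0')
s=readout.state();print(s,manip.finger_overhang)
E
```

```text
pics
{'time': 0.15, 'joint_pos': array([ 9.99989058e-01,  5.32612971e-02,  1.61393072e+00,  6.58362251e-06,
        1.47601404e+00, -1.18970020e-01]), 'joint_vel': array([ 0.00087945, -0.00284517, -0.00142241, -0.0009546 ,  0.00323998,
       -0.00170391]), 'joint_efforts': array([ 8.75335027e-04, -3.94241917e+01, -3.70722485e+01, -8.97923587e-05,
        4.60817304e-03, -2.37449433e-05]), 'tool_pos': array([0.27262219, 0.56190514, 0.24133926]), 'tool_rot': array([-0.68860199,  0.68967408, -0.15858835,  0.15819828]), 'contact_force': array([ 0.19445466, -1.04640012,  0.72706006]), 'ft_torque': array([ 0.04261862,  0.01738346, -0.01199311]), 'gripper_width': 0.9993128052346719} 0.011
```

View pics/scene0.png

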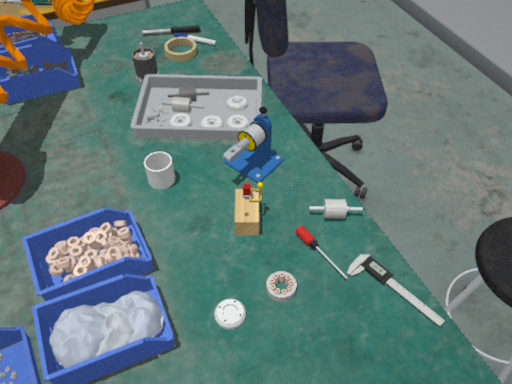

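View pics/top0.png

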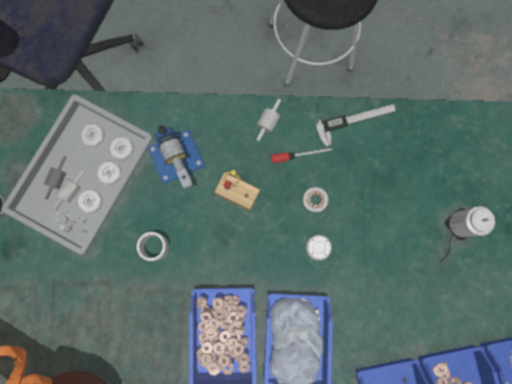

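View pics/wrist0.png

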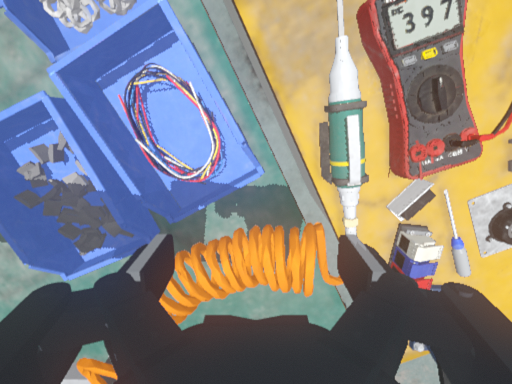

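```bash
python3 - <<'E'
from h import *
a=cv2.imread('pics/top0.png')[110:220,130:280];cv2.imwrite('pics/top0z.png',cv2.resize(a,None,fx=5,fy=5,interpolation=cv2.INTER_CUBIC))
a=cv2.imread('pics/scene0.png')[105:245,210:310];cv2.imwrite('pics/scene0z.png',cv2.resize(a,None,fx=4,fy=4,interpolation=cv2.INTER_CUBIC))
for c in ['scene','top','wrist']:
    f=np.load(f'pics/{c}0.npy',allow_pickle=True).item()
    print(c,f['mtx'].round(1).tolist()); 
    if c=='wrist': print(f['mount'].round(4))
    else: print(f['R'].round(4).tolist(),f['t'].round(4),'C',-f['R'].T@f['t'])
E
```

```text
scene [[494.4, 0.0, 260.1], [0.0, 494.4, 197.0], [0.0, 0.0, 1.0]]
[[0.9024, -0.4308, 0.01], [-0.3242, -0.694, -0.6429], [0.2839, 0.5769, -0.7659]] [-0.6491 -0.0304  1.1307] C [ 0.25475687 -0.95307025  0.85293639]
top [[486.4, 0.0, 249.8], [0.0, 486.4, 188.7], [0.0, 0.0, 1.0]]
[[0.02, -0.9996, 0.0182], [-0.9882, -0.0225, -0.1516], [0.1519, -0.015, -0.9883]] [-0.3932  0.5158  1.0816] C [ 0.35328775 -0.3652665   1.15424908]
wrist [[274.8, 0.0, 255.6], [0.0, 274.8, 190.1], [0.0, 0.0, 1.0]]
[[ 1.000e-04  9.620e-01  2.729e-01 -6.980e-02]
 [ 1.600e-03 -2.729e-01  9.620e-01 -1.321e-01]
 [ 1.000e+00  3.000e-04 -1.500e-03  2.000e-04]
 [ 0.000e+00  0.000e+00  0.000e+00  1.000e+00]]
```

View pics/top0z.png

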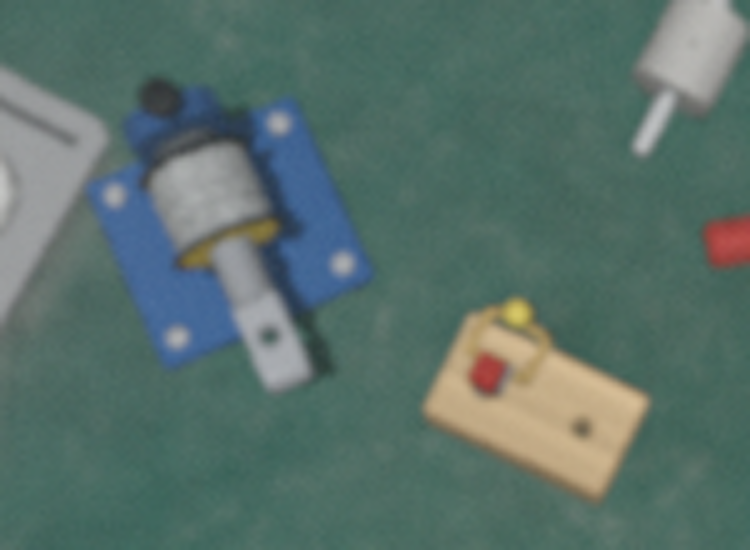

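View pics/scene0z.png

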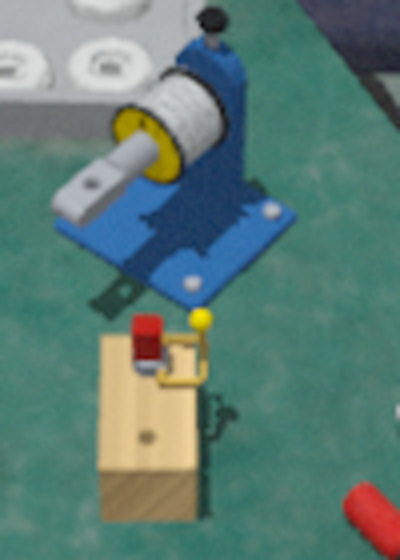

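```bash
cat >> h.py <<'E'
def ray(f,u,v):
    d=np.linalg.inv(f['mtx'])@np.array([u,v,1.])
    return -f['R'].T@f['t'], f['R'].T@d
def onz(f,u,v,z):
    c,d=ray(f,u,v); return c+d*(z-c[2])/d[2]
def tri(obs):
    A=np.zeros((3,3));b=np.zeros(3)
    for f,u,v in obs:
        c,d=ray(f,u,v);d=d/np.linalg.norm(d);P=np.eye(3)-np.outer(d,d);A+=P;b+=P@c
    x=np.linalg.solve(A,b)
    return x,[ (f['mtx']@(f['R']@x+f['t']))[:2]/(f['R']@x+f['t'])[2]-[u,v] for f,u,v in obs]
def q2R(q):
    from scipy.spatial.transform import Rotation as Ro
    return Ro.from_quat([q[1],q[2],q[3],q[0]]).as_matrix()
def wristcam(f):
    Rt=q2R(f['s']['tool_rot']);M=f['mount']
    Rc=Rt@M[:3,:3];c=Rt@M[:3,3]+f['s']['tool_pos']
    f['R']=Rc.T;f['t']=-Rc.T@c;return f
def load(n):
    f=np.load(f'pics/{n}.npy',allow_pickle=True).item()
    return wristcam(f) if 'mount' in f else f
def blob(f,kind,box):
    x0,y0,x1,y1=box;a=f['image'][y0:y1,x0:x1];h=cv2.cvtColor(np.ascontiguousarray(a),cv2.COLOR_RGB2HSV)
    H,S,V=[h[...,i].astype(int) for i in range(3)]
    m={'red':((H<8)|(H>172))&(S>150)&(V>70),'yel':(H>24)&(H<34)&(S>150)&(V>120)}[kind]
    ys,xs=np.nonzero(m);return xs.mean()+x0,ys.mean()+y0,m.sum()
E
python3 - <<'E'
from h import *
T=load('top0');S=load('scene0')
r=blob(T,'red',(215,170,245,200));r2=blob(S,'red',(235,175,260,200));print(r,r2,tri([(T,*r[:2]),(S,*r2[:2])]), onz(T,*r[:2],.076))
y=blob(T,'yel',(225,165,245,180));y2=blob(S,'yel',(252,175,270,192));print(y,y2,tri([(T,*y[:2]),(S,*y2[:2])]), onz(T,*y[:2],.083))
Z=lambda u,v,z:onz(T,130+u/5,110+v/5,z)
for n,u,v,z in [('hole',269,335,.092),('flatc1',236,312,.092),('flatc2',275,295,.092),('end1',272,390,.085),('end2',310,375,.085),('b1',168,366,.008),('b2',370,272,.008),('b3',292,98,.008),('b4',92,190,.008),('blockA',470,316,.046),('blockB',425,410,.046),('blockC',600,500,.046),('blockD',650,402,.046),('hole2',582,428,.046),('screw',158,97,.12)]:
    print(n,Z(u,v,z).round(4))
s=lambda u,v:(S,210+u/4,105+v/4); t=lambda u,v:(T,130+u/5,110+v/5)
print('hole tri',tri([t(269,335),s(92,184)]))
E
```

```text
(np.float64(227.0), np.float64(184.15), np.int64(20)) (np.float64(246.26666666666668), np.float64(188.82666666666665), np.int64(75)) (array([ 0.52912143, -0.32999391,  0.06878387]), [array([-0.03820032,  0.14316932]), array([ 0.15474895, -0.03868681])]) [ 0.52827991 -0.33030523  0.076     ]
(np.float64(nan), np.float64(nan), np.int64(0)) (np.float64(259.875), np.float64(184.33333333333334), np.int64(24)) (array([nan, nan, nan]), [array([nan, nan]), array([nan, nan])]) [nan nan nan]
hole [ 0.5395 -0.2349  0.092 ]
flatc1 [ 0.5495 -0.2199  0.092 ]
flatc2 [ 0.5576 -0.2368  0.092 ]
end1 [ 0.516  -0.2364  0.085 ]
end2 [ 0.5231 -0.2529  0.085 ]
b1 [ 0.5381 -0.1772  0.008 ]
b2 [ 0.586  -0.2717  0.008 ]
b3 [ 0.6711 -0.231   0.008 ]
b4 [ 0.6231 -0.1368  0.008 ]
blockA [ 0.5587 -0.3217  0.046 ]
blockB [ 0.5142 -0.3023  0.046 ]
blockC [ 0.4744 -0.3836  0.046 ]
blockD [ 0.5203 -0.4057  0.046 ]
hole2 [ 0.5075 -0.3746  0.046 ]
screw [ 0.639  -0.1857  0.12  ]
hole tri (array([ 0.5402481 , -0.23468293,  0.0896683 ]), [array([ 0.03868944, -0.14526232]), array([-0.14832383,  0.03608207])])h.py:33: RuntimeWarning: Mean of empty slice.
  ys,xs=np.nonzero(m);return xs.mean()+x0,ys.mean()+y0,m.sum()
  ret = ret.dtype.type(ret / rcount)
```

```bash
python3 - <<'E'
from h import *
s=readout.state();R=q2R(s['tool_rot']);print(R.round(3));print('x ang',np.degrees(np.arctan2(R[1,0],R[0,0])))
T=load('top0');S=load('scene0')
a=tri([(T,130+517/5,110+313/5),(S,259.9,184.6)]);print(a)
d=a[0]-[.529,-.330,.068];print(d,np.degrees(np.arctan2(d[1],d[0])),np.hypot(*d[:2]))
E
```

```text
[[ 0.9   -0.001  0.437]
 [-0.437 -0.001  0.9  ]
 [-0.    -1.    -0.002]]
x ang -25.888412443809653
(array([ 0.55340167, -0.34420278,  0.08497713]), [array([ 0.01367287, -0.04871046]), array([-0.05285572,  0.01351365])])
[ 0.02440167 -0.01420278  0.01697713] -30.201169310456628 0.028234024687267687
```

```bash
python3 - <<'E'
from h import *
T=load('top0');S=load('scene0')
s=lambda u,v:(S,210+u/4,105+v/4); t=lambda u,v:(T,130+u/5,110+v/5)
print(tri([t(158,97),s(212,20)]))
print(tri([t(245,235),s(165,170)]))
E
```

```text
(array([ 0.63465907, -0.18856764,  0.13646866]), [array([ 0.02313385, -0.0799938 ]), array([-0.07771667,  0.02133149])])
(array([ 0.59093734, -0.21900173,  0.06545676]), [array([ 0.08555886, -0.30545876]), array([-0.30901714,  0.07868836])])
```

Request:
{"fn": "play_rows", "kwargs": {"slide": [[3.1,-0.3,-3.45],[3.1,-0.3,-3.45],[3.1,-0.3,-3.45],[3.1,-0.3,-3.45],[3.1,-0.3,-3.45],[3.1,-0.3,-3.45],[3.1,-0.3,-3.45],[3.1,-0.3,-3.45],[3.1,-0.3,-3.45],[3.1,-0.3,-3.45]], "yaw": [0,0,0,0,0,0,0,0,0,0], "grip": [-1,-1,-1,-1,-1,-1,-1,-1,-1,-1]}}

```text
time: 1.15
tool_pos: [0.401, 0.1148, 0.2723]
tool_rot: [0.689, -0.689, 0.158, -0.158]
contact_force: [0.8, 0.2, 0.6]
gripper_width: 1.001
```

Request:
{"fn": "play_rows", "kwargs": {"slide": [[3.1,0.3,-3.45],[3.1,0.3,-3.45],[3.1,0.3,-3.45],[3.1,0.3,-3.45],[3.1,0.3,-3.45],[3.1,0.3,-3.45],[3.1,0.3,-3.45],[3.1,0.3,-3.45],[3.1,0,-3.45],[3.1,0,-3.45]], "yaw": [0,0,0,0,0,0,0,0,0,0], "grip": [-1,-1,-1,-1,-1,-1,-1,-1,-1,-1]}}

```text
time: 2.15
tool_pos: [0.5294, -0.331, 0.2475]
tool_rot: [0.689, -0.689, 0.159, -0.158]
contact_force: [0.6, 1.1, 1.7]
gripper_width: 1.0
```

Request:
{"fn": "play_rows", "kwargs": {"slide": [[0,0,0],[0,0,0]], "yaw": [0,0], "grip": [-1,-1]}}

```text
time: 2.35
tool_pos: [0.5291, -0.3298, 0.2472]
tool_rot: [0.689, -0.689, 0.16, -0.158]
contact_force: [-0.7, 0.1, 0.1]
gripper_width: 1.003
```

```bash
python3 - <<'E'
from h import *
f=snap('wrist','w1');s=f['s'];print(s['time'],s['tool_pos'],s['joint_pos'].round(2),s['contact_force'].round(1))
f=wristcam(f)
def pj(p):
    c=f['R']@np.array(p)+f['t'];return (f['mtx']@c/c[2])[:2].round(1)
print('pin',pj([.529,-.33,.08]),'hole',pj([.54,-.235,.092]))
E
```

```text
2.35 [ 0.52907187 -0.3298066   0.24715397] [-0.68  0.05  1.61  0.    1.49 -1.79] [-0.7  0.1  0.1]
pin [255.6 177.4] hole [342.  150.4]
```

View pics/w1.png

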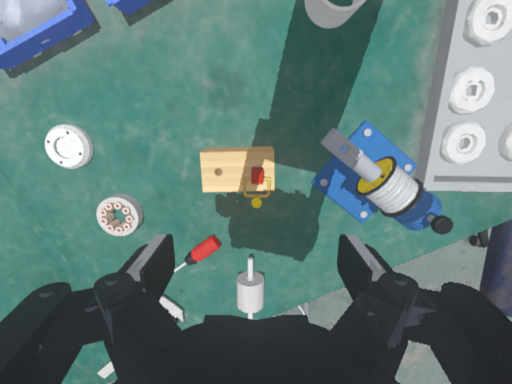

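```bash
python3 - <<'E'
from h import *
a=cv2.imread('pics/w1.png')[115:225,190:400];cv2.imwrite('pics/w1z.png',cv2.resize(a,None,fx=3.8,fy=3.8,interpolation=cv2.INTER_CUBIC))
E
```

```text
(no output)
```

View pics/w1z.png

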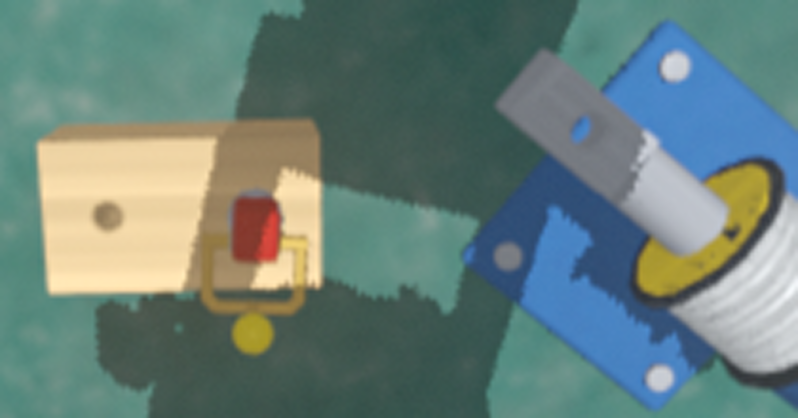

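```bash
python3 - <<'E'
from h import *
W=load('w1');T=load('top0');S=load('scene0')
w=lambda u,v:(W,190+u/3.8,115+v/3.8)
P=[onz(*w(*p),.046) for p in [(38,142),(48,294),(322,290),(318,130)]]
P=np.array(P)[:,:2];print(P.round(4),P.mean(0))
for i,j in [(0,1),(3,2),(1,2),(0,3)]:
    d=P[j]-P[i];print(np.hypot(*d),np.degrees(np.arctan2(d[1],d[0])))
print('head bot edge (+x top edge)',onz(*w(255,262),.080))
print('head col',onz(*w(255.5,235),.08))
print('hole',onz(*w(581,129),.092), onz(*w(581,122),.092))
print('block hole',onz(*w(108,216),.046))
print('ball',onz(*w(252,334),.083))
print(tri([w(252,334),(T,130+517/5,110+313/5),(S,259.9,184.6)]))
print('spindle flat corners',[onz(*w(*p),.092).round(4) for p in [(546,50),(497,102),(652,137),(618,200)]])
E
```

```text
[[ 0.4785 -0.3805]
 [ 0.5242 -0.4021]
 [ 0.5628 -0.3196]
 [ 0.5142 -0.2984]] [ 0.51991082 -0.3501537 ]
0.05055636465374041 -25.350272799460818
0.05302891988107985 -23.522385565416744
0.09109500550002002 64.9043119587862
0.08944805580732937 66.4758139468026
head bot edge (+x top edge) [ 0.53649371 -0.33173881  0.08      ]
head col [ 0.52918901 -0.32802946  0.08      ]
hole [ 0.53896825 -0.23359285  0.092     ] [ 0.53717872 -0.23290371  0.092     ]
block hole [ 0.50955558 -0.37170682  0.046     ]
ball [ 0.55538093 -0.34191887  0.083     ]
(array([ 0.55439094, -0.34293853,  0.08315167]), [array([-1.18966432, -0.32932211]), array([-0.52783141, -0.34578694]), array([0.10652172, 0.03075485])])
spindle flat corners [array([ 0.515 , -0.2344,  0.092 ]), array([ 0.5221, -0.2515,  0.092 ]), array([ 0.5496, -0.2168,  0.092 ]), array([ 0.562 , -0.2314,  0.092 ])]
```

Request:
{"fn": "play_rows", "kwargs": {"slide": [[0,3,0.08],[0,3,0],[0,3,0],[0,3,0],[0,2,0],[0,1.5,0],[0,1.2,0],[0,1,0],[0,0,0],[0,0,0]], "yaw": [-1,0,0,0,0,0,0,0,0,0], "grip": [-1,-1,-1,-1,-0.5,-0.2,0,0,0,0]}}

```text
time: 3.4
tool_pos: [0.5302, -0.3287, 0.072]
tool_rot: [-0.69, 0.691, -0.152, 0.153]
contact_force: [-0.2, 0.5, -0.6]
gripper_width: 0.501
```

```bash
python3 - <<'E'
from h import *
f=snap('wrist','w2');s=f['s'];print(s['time'],s['tool_pos'],s['gripper_width'],s['contact_force'].round(1))
snap('scene','s2')
a=cv2.imread('pics/s2.png')[105:245,190:320];cv2.imwrite('pics/s2z.png',cv2.resize(a,None,fx=4,fy=4,interpolation=cv2.INTER_CUBIC))
E
```

```text
3.4 [ 0.53016518 -0.32869393  0.07200494] 0.5008651346850427 [-0.2  0.5 -0.6]
```

View pics/w2.png

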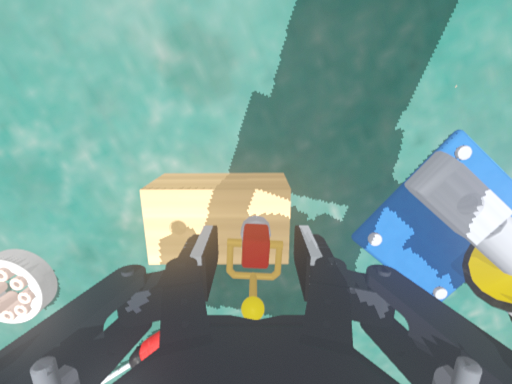

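View pics/s2z.png

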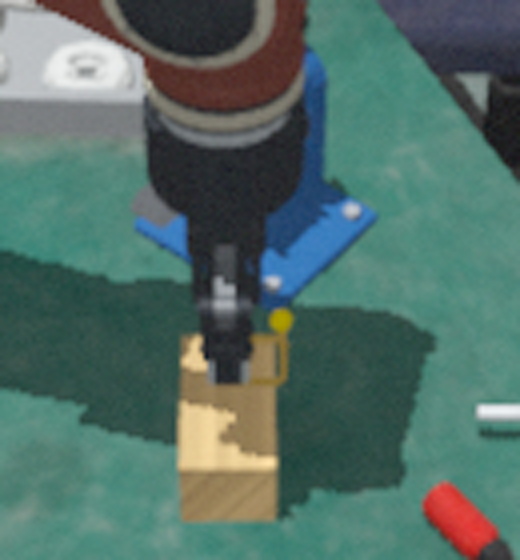

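Request:
{"fn": "play_rows", "kwargs": {"slide": [[0,0.3,0],[0,0,0],[0,0,0],[0,0,0],[0,0,0],[0,0,0],[0,0,0],[0,0,0]], "yaw": [0,0,0,0,0,0,0,0], "grip": [0,0.5,1,1,1,1,1,1]}}

```text
time: 4.3
tool_pos: [0.5299, -0.3286, 0.0686]
tool_rot: [-0.69, 0.691, -0.152, 0.153]
contact_force: [-1.2, -0.5, 2.5]
gripper_width: 0.149
```

```bash
python3 - <<'E'
from h import *
f=snap('wrist','w3');s=f['s'];print(s['time'],s['tool_pos'],s['gripper_width'],s['contact_force'].round(1),s['ft_torque'].round(2))
a=cv2.imread('pics/w3.png')[150:384,130:390];cv2.imwrite('pics/w3z.png',cv2.resize(a,None,fx=2.5,fy=2.5,interpolation=cv2.INTER_CUBIC))
E
```

```text
4.3 [ 0.52992663 -0.32861251  0.06856705] 0.14898132884329865 [-1.2 -0.5  2.5] [-0.09 -0.01 -0.05]
```

View pics/w3z.png

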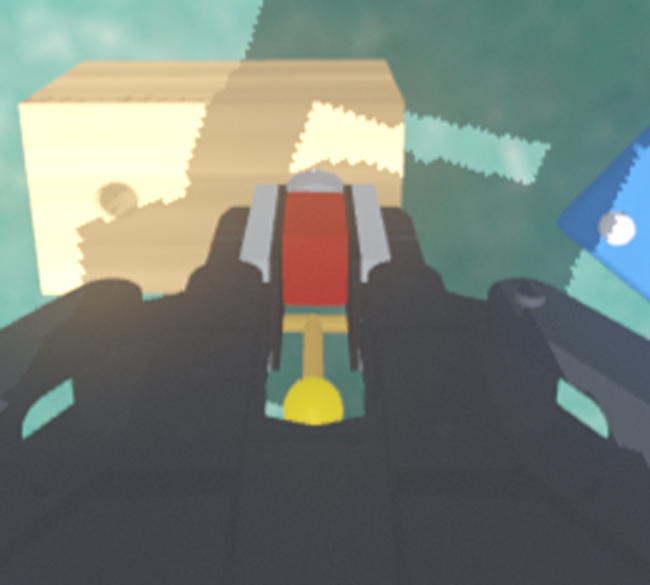

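Request:
{"fn": "play_rows", "kwargs": {"slide": [[0,-0.5,0],[0,-1,0],[0,-1.5,0],[0,-2,0],[0,-2.5,0],[0,-2.5,0],[0,-2,0],[0,0,0]], "yaw": [0,0,0,0,0,0,0,0], "grip": [1,1,1,1,1,1,1,1]}}

```text
time: 5.15
tool_pos: [0.5314, -0.3296, 0.1938]
tool_rot: [-0.689, 0.692, -0.15, 0.155]
contact_force: [0.3, -0.7, -0.6]
gripper_width: 0.143
```

```bash
python3 - <<'E'
from h import *
f=snap('wrist','w4');s=f['s'];print(s['time'],s['tool_pos'],s['gripper_width'],s['contact_force'].round(1),s['ft_torque'].round(2));R=q2R(s['tool_rot']);print(R.round(4),np.degrees(np.arctan2(R[1,0],R[0,0])))
snap('top','t4');snap('scene','s4')
a=cv2.imread('pics/s4.png')[105:245,190:320];a=cv2.resize(a,None,fx=4,fy=4,interpolation=cv2.INTER_CUBIC);cv2.imwrite('pics/s4z.png',a)
E
```

```text
5.15 [ 0.53144901 -0.3296242   0.19384703] 0.14318985525433156 [ 0.3 -0.7 -0.6] [ 0.02  0.   -0.03]
[[ 0.9072  0.0061  0.4207]
 [-0.4207 -0.0046  0.9072]
 [ 0.0075 -1.     -0.0017]] -24.87638694427643
```

View pics/s4z.png

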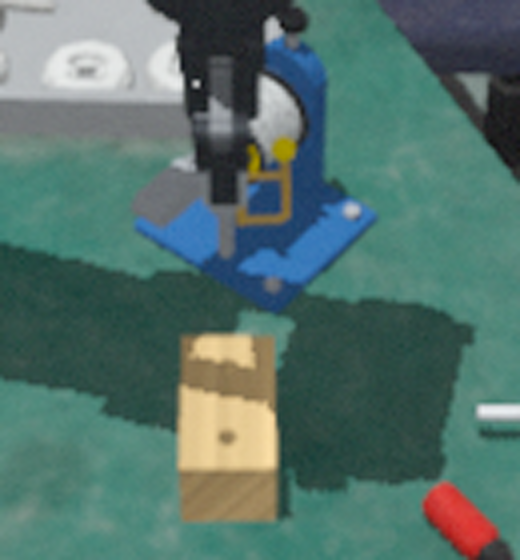

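View pics/w4.png

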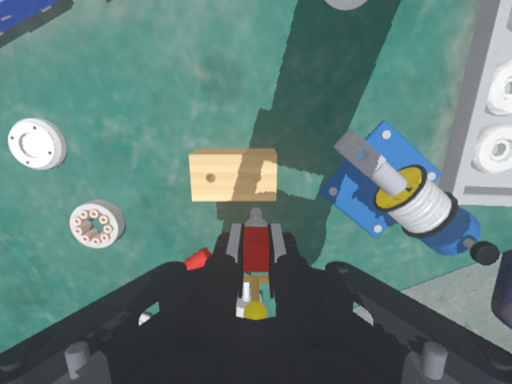

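```bash
python3 - <<'E'
from h import *
a=cv2.imread('pics/w4.png')[110:250,310:470];cv2.imwrite('pics/w4z.png',cv2.resize(a,None,fx=5,fy=5,interpolation=cv2.INTER_CUBIC)[:600])
E
```

```text
(no output)
```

View pics/w4z.png

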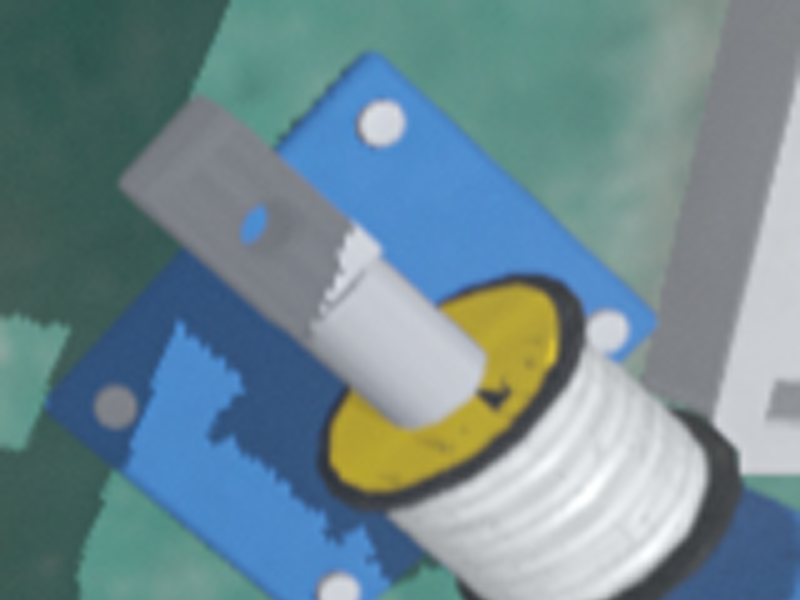

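```bash
python3 - <<'E'
from h import *
W=load('w4')
w=lambda u,v:(W,310+u/5,110+v/5)
g=lambda u,v,z:onz(*w(u,v),z)
h=g(263,224,.092);print('hole',h)
L=[g(185,235,.092),g(310,330,.092)];U=[g(240,128,.092),g(350,213,.092)]
for A in (L,U):
    d=A[0]-A[1];print(A[0],A[1],np.degrees(np.arctan2(d[1],d[0])))
a=np.radians(-154.5);ex=np.array([np.cos(a),np.sin(a),0]);ey=np.array([-ex[1],ex[0],0])
for n,p in [('hole',h),('L0',L[0]),('L1',L[1]),('U0',U[0]),('U1',U[1])]: print(n,p@ex*1e3,p@ey*1e3)
B=[g(372,52,.008),g(48,405,.008),g(657,322,.008)];
for i,j in [(2,0)]:
    d=B[j]-B[i];print('base',np.degrees(np.arctan2(d[1],d[0])),np.hypot(*d[:2]))
d=B[1]-B[0];print('base front',np.degrees(np.arctan2(d[1],d[0])),np.hypot(*d[:2]),((B[0]+B[1])/2)@ey*1e3)
W1=load('w1');h1=onz(W1,190+579/3.8,115+128/3.8,.092);print('h1',h1,h1@ex*1e3,h1@ey*1e3)
T=load('top0');h2=onz(T,130+269/5,110+335/5,.092);print('h2',h2,h2@ex*1e3,h2@ey*1e3)
S=load('scene0');h2=onz(S,210+92/4,105+184/4,.092);print('h3',h2,h2@ex*1e3,h2@ey*1e3)
E
```

```text
hole [ 0.53871925 -0.23291279  0.092     ]
[ 0.53492406 -0.24559342  0.092     ] [ 0.55981588 -0.23146255  0.092     ] -150.41679698929352
[ 0.52175618 -0.23121004  0.092     ] [ 0.54313811 -0.21890769  0.092     ] -150.0855023081733
hole -385.96852622896 442.1482677612594
L0 -377.0838953994126 451.95974674644356
L1 -405.63437565761893 449.92163564194595
U0 -371.3909646770327 433.30860682988794
U1 -395.9862758204649 431.40984039753783
base -154.2709519406926 0.09746514081366825
base front -64.0236642955117 0.10626903112812869 442.0744061564654
h1 [ 0.53847206 -0.23398722  0.092     ] -385.28286032410955 443.01161913577903
h2 [ 0.53951045 -0.23489678  0.092     ] -385.82852531568426 444.27961750162865
h3 [ 0.53971308 -0.23691157  0.092     ] -385.14402578077005 446.18537100649615
```

Request:
{"fn": "play_rows", "kwargs": {"slide": [[-1.1,0,3],[-1.1,0,3],[-1.1,0,3],[0,0,0],[0,0,0],[0,0,0],[0,0,0],[0,0,0],[0,0,0],[0,0,0]], "yaw": [8,8,8,8,8,8,8,8,8,8], "grip": [1,1,1,1,1,1,1,1,1,1]}}

```text
time: 6.3
tool_pos: [0.5496, -0.2349, 0.1859]
tool_rot: [0.429, -0.43, 0.563, -0.56]
contact_force: [0.6, -0.4, -1.3]
gripper_width: 0.148
```

```bash
python3 - <<'E'
from h import *
s=readout.state();R=q2R(s['tool_rot']);a=np.degrees(np.arctan2(R[1,0],R[0,0]));print(s['tool_pos'],a,s['joint_pos'].round(2))
print('remain yaw',a+154.4, 'slide', (R.T@(np.array([.539,-.2343,.19])-s['tool_pos'])*100).round(2))
E
```

```text
[ 0.54964002 -0.23486866  0.18589585] -105.21789872177244 [-0.53  0.03  1.73  0.    1.38 -0.26]
remain yaw 49.18210127822756 slide [ 0.22 -0.41 -1.04]
```

Request:
{"fn": "play_rows", "kwargs": {"slide": [[0.22,0,-1.04],[0,0,0],[0,0,0],[0,0,0],[0,0,0],[0,0,0],[0,0,0],[0,0,0]], "yaw": [8,8,8,8,8,8,1.2,0], "grip": [1,1,1,1,1,1,1,1]}}

```text
time: 7.1
tool_pos: [0.5395, -0.2346, 0.1868]
tool_rot: [0.159, -0.16, 0.69, -0.688]
contact_force: [-0.6, 0.5, -1.7]
gripper_width: 0.153
```

```bash
cat > look.py <<'E'
from h import *
import sys
n=sys.argv[1]
f=snap('wrist','w'+n);s=f['s'];R=q2R(s['tool_rot']);a=np.degrees(np.arctan2(R[1,0],R[0,0]));print(s['time'],s['tool_pos'],a,R[:,1].round(4),s['contact_force'].round(1),s['ft_torque'].round(2),s['gripper_width'].round(3))
print('slide', (R.T@(np.array([.539,-.2343,.19])-s['tool_pos'])*100).round(2))
snap('top','t'+n);snap('scene','s'+n)
a=cv2.imread(f'pics/w{n}.png')[60:330,130:390];a=cv2.resize(a,None,fx=2.2,fy=2.2,interpolation=cv2.INTER_CUBIC)
cv2.imwrite(f'pics/w{n}z.png',a)
c=cv2.imread(f'pics/s{n}.png')[90:210,200:300];c=cv2.resize(c,None,fx=4,fy=4,interpolation=cv2.INTER_CUBIC)
b=cv2.imread(f'pics/t{n}.png')[120:220,140:240];b=cv2.resize(b,None,fx=4,fy=4,interpolation=cv2.INTER_CUBIC)
cv2.imwrite(f'pics/st{n}z.png',np.hstack([c[:400],b[:400]]))
E
python3 look.py 5
```

```text
Traceback (most recent call last):
  File "look.py", line 4, in <module>
    f=snap('wrist','w'+n);s=f['s'];R=q2R(s['tool_rot']);a=np.degrees(np.arctan2(R[1,0],R[0,0]));print(s['time'],s['tool_pos'],a,R[:,1].round(4),s['contact_force'].round(1),s['ft_torque'].round(2),s['gripper_width'].round(3))
                                                                                                                                                                                                    ^^^^^^^^^^^^^^^^^^^^^^^^
AttributeError: 'float' object has no attribute 'round'
```

```bash
sed -i "s/s\['gripper_width'\].round(3)/round(float(s['gripper_width']),3)/" look.py
python3 look.py 5
```

```text
7.15 [ 0.5396281  -0.23467918  0.18714612] -153.95321638596607 [-0.0018  0.0011 -1.    ] [ 0.  -1.2 -1.2] [-0.03 -0.04 -0.03] 0.153
slide [ 0.04 -0.29 -0.06]
```

View pics/w5z.png

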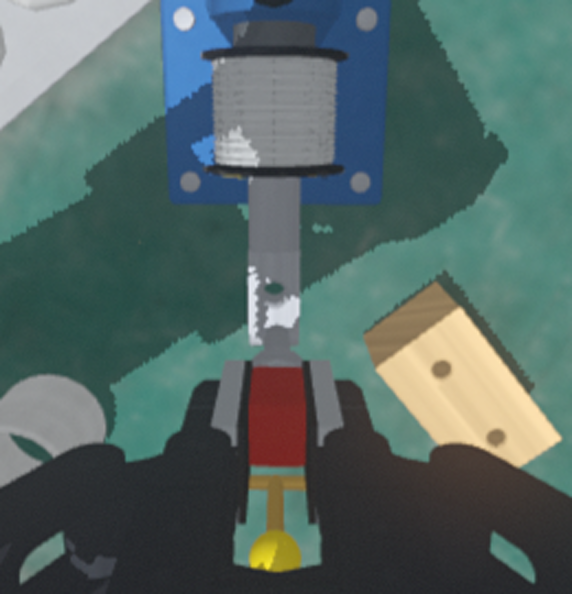

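View pics/st5z.png

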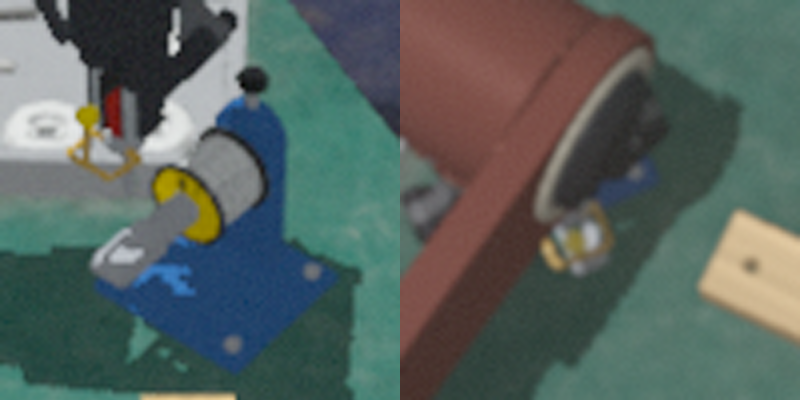

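```bash
cat > m.py <<'E'
from h import *
def tool(f,u,v,z):
    p=onz(f,u,v,z);R=q2R(f['s']['tool_rot']);return (R.T@(p-f['s']['tool_pos'])*1e3).round(2),p.round(4)
E
python3 - <<'E'
from m import *
f=load('w5')
z=lambda u,v:(130+u/2.2,60+v/2.2)
print('hole',tool(f,*z(274,289),.092))
print('edges',tool(f,*z(249,289),.092),tool(f,*z(300,289),.092))
print('head -x top edge?',tool(f,*z(277.5,367),.187+.0118),tool(f,*z(277.5,466),.187+.0118))
print('head e',tool(f,*z(250,420),.199),tool(f,*z(306,420),.199))
print('ball',tool(f,*z(274,552),.187+.0155))
def pj(p):
    R=q2R(f['s']['tool_rot']);X=R@np.array(p)/1e3+f['s']['tool_pos']
    c=f['R']@X+f['t'];q=(f['mtx']@c/c[2])[:2];return ((q-[130,60])*2.2).round(1)
print('tip',pj([0,58,0]),'sh',pj([-9,12,0]),pj([-9,22,0]),'head',pj([-8,-12,0]),pj([8,-12,0]),pj([-8,12,0]))
a=cv2.imread('pics/w5.png')[160:240,220:290];cv2.imwrite('pics/w5y.png',cv2.resize(a,None,fx=8,fy=8,interpolation=cv2.INTER_CUBIC)[:600])
E
```

```text
hole (array([-3.07, 95.15, -1.29]), array([ 0.5417, -0.2321,  0.092 ]))
edges (array([ -3.07,  95.16, -11.07]), array([ 0.5374, -0.2233,  0.092 ])) (array([-3.07, 95.13,  8.88]), array([ 0.5461, -0.2412,  0.092 ]))
head -x top edge? (array([-16.43, -11.67,  -0.29]), array([ 0.5543, -0.2272,  0.1988])) (array([  7.78, -11.64,  -0.28]), array([ 0.5325, -0.2379,  0.1988]))
head e (array([ -3.87, -11.85,  -6.35]), array([ 0.5403, -0.2273,  0.199 ])) (array([ -3.87, -11.87,   6.01]), array([ 0.5458, -0.2384,  0.199 ]))
ball (array([ 27.85, -15.32,  -1.08]), array([ 0.5142, -0.246 ,  0.2025]))
tip [277.6 328.7] sh [278.3 356.7] [278.1 342.6] head [278.8 403.3] [278.7 467.7] [278.3 360.4]
```

View pics/w5y.png

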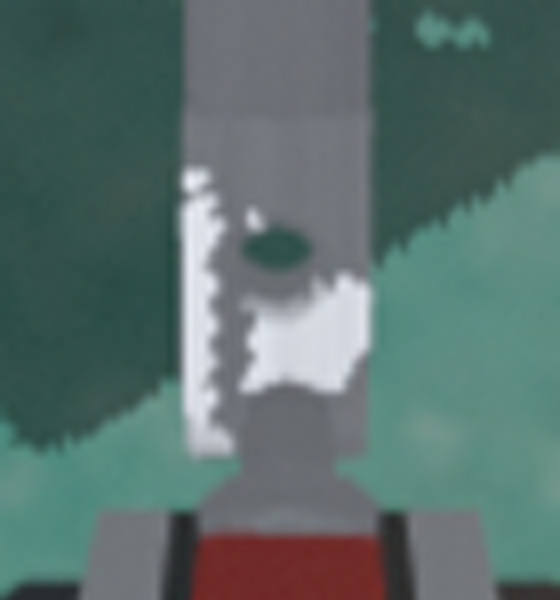

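Request:
{"fn": "play_rows", "kwargs": {"slide": [[-0.16,0.5,-0.12],[0,1,0],[0,0.8,0],[0,0.5,0],[0,0.3,0],[0,0,0],[0,0,0]], "yaw": [0,0,0,0,0,0,0], "grip": [1,1,1,1,1,1,1]}}

```text
time: 8.0
tool_pos: [0.5412, -0.2334, 0.1575]
tool_rot: [-0.159, 0.158, -0.689, 0.689]
contact_force: [0.8, 0.2, -1.0]
gripper_width: 0.152
```

```bash
python3 look.py 6;python3 - <<'E'
from h import *
a=cv2.imread('pics/w6.png')[160:240,220:290];cv2.imwrite('pics/w6y.png',cv2.resize(a,None,fx=7.5,fy=7.5,interpolation=cv2.INTER_CUBIC)[:600])
E
```

```text
8.0 [ 0.54119251 -0.23335148  0.15748997] -154.08873727467477 [ 3.e-04 -2.e-04 -1.e+00] [ 0.8  0.2 -1. ] [-0.01  0.04  0.01] 0.152
slide [ 0.24 -3.25 -0.01]
```

View pics/w6y.png

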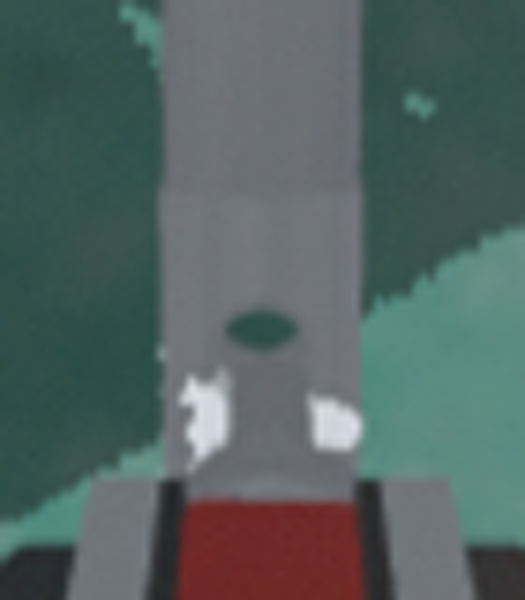

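View pics/st6z.png

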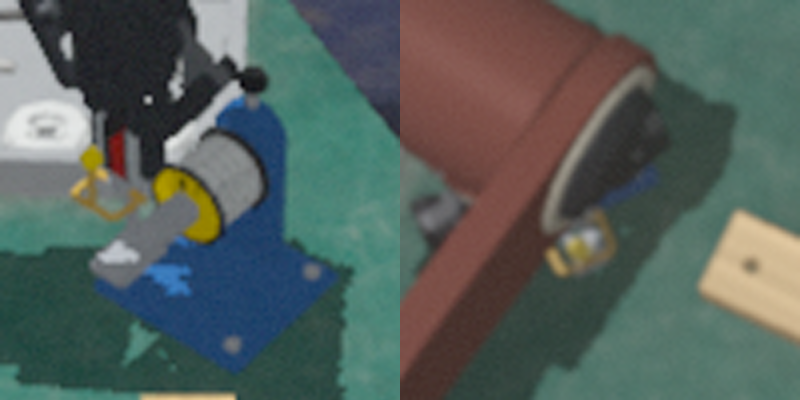

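```bash
python3 - <<'E'
from m import *
f=load('w6')
z=lambda u,v:(220+u/7.5,160+v/7.5)
print('line',tool(f,*z(261,187),.092)[0]+[17,0,0])
print('rim',tool(f,*z(261,309),.092)[0]+[4.5,0,0])
print('edges',tool(f,*z(162,309),.092)[0],tool(f,*z(360,309),.092)[0])
print('head e',tool(f,*z(180,560),.169),tool(f,*z(365,560),.169))
R=q2R(f['s']['tool_rot'])
print('scene est',[(R.T@(np.array(p)-f['s']['tool_pos'])*1e3).round(1) for p in ([.53951,-.2349,.092],[.53971,-.2369,.092])])
f=load('w5');z=lambda u,v:(220+u/8,160+v/8)
R5=q2R(f['s']['tool_rot']);d=R.T@(f['s']['tool_pos']-load('w6')['s']['tool_pos'])*1e3
print(tool(f,*z(276,110),.092)[0]+[17,0,0]+d,tool(f,*z(276,226),.092)[0]+[4.5,0,0]+d)
print('tip apparent x in w5', [tool(f,*z(287,v),.129)[0] for v in (385,)])
E
```

```text
line [ 0.39 65.49 -1.02]
rim [ 0.61 65.49 -1.03]
edges [ -3.89  65.49 -11.01] [-3.88 65.49  8.95]
head e (array([-12.3 , -11.51,  -6.09]), array([ 0.5496, -0.2225,  0.169 ])) (array([-12.29, -11.51,   5.71]), array([ 0.5547, -0.2331,  0.169 ]))
scene est [array([ 2.2, 65.5,  0.6]), array([ 2.9, 65.5,  2.5])]
[ 0.41170989 65.4736067  -0.7915292 ] [ 0.63170989 65.4836067  -0.8115292 ]
tip apparent x in w5 [array([-0.96, 58.15, -0.24])]
```

Request:
{"fn": "play_rows", "kwargs": {"slide": [[0.05,0,-0.09],[0,0.2,0],[0,0.2,0],[0,0.1,0],[0,0,0],[0,0,0]], "yaw": [0,0,0,0,0,0], "grip": [1,1,1,1,1,1]}}

```text
time: 8.75
tool_pos: [0.5402, -0.2327, 0.1522]
tool_rot: [0.159, -0.159, 0.689, -0.689]
contact_force: [-0.2, -0.4, -0.4]
gripper_width: 0.148
```

```bash
python3 look.py 7;python3 - <<'E'
from h import *
a=cv2.imread('pics/w7.png')[160:240,220:290];cv2.imwrite('pics/w7y.png',cv2.resize(a,None,fx=7.5,fy=7.5,interpolation=cv2.INTER_CUBIC)[:600])
E
```

```text
8.75 [ 0.54021444 -0.23265484  0.15223643] -154.08784844688464 [-1.e-04  1.e-04 -1.e+00] [-0.2 -0.4 -0.4] [-0.03 -0.01  0.04] 0.148
slide [ 0.18 -3.78  0.09]
```

View pics/w7y.png

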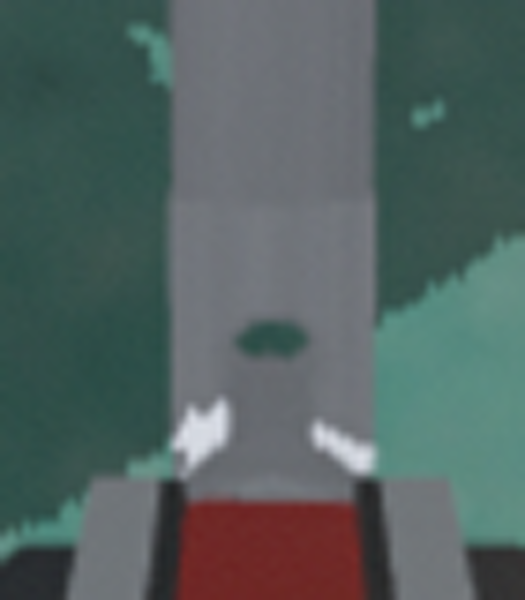

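Request:
{"fn": "play_rows", "kwargs": {"slide": [[0,0.1,0],[0,0.1,0],[0,0.1,0],[0,0.1,0],[0,0,0]], "yaw": [0,0,0,0,0], "grip": [1,1,1,1,1]}}

```text
time: 9.4
tool_pos: [0.5401, -0.2326, 0.148]
tool_rot: [0.158, -0.159, 0.689, -0.689]
contact_force: [0.1, -0.1, -1.4]
gripper_width: 0.152
```

```bash
python3 - <<'E'
from m import *
f=load('w7')
z=lambda u,v:(220+u/7.5,160+v/7.5)
print('line',tool(f,*z(273,197),.092)[0]+[17,0,0])
print('rim',tool(f,*z(273,317),.092)[0]+[4.5,0,0])
print('tip edge',tool(f,*z(273,355),.095)[0])
E
```

```text
line [1.000e-02 6.024e+01 1.500e-01]
rim [-0.28 60.24  0.16]
tip edge [-1.89 57.24  0.15]
```

Request:
{"fn": "play_rows", "kwargs": {"slide": [[0,0.1,0],[0,0.1,0],[0,0,0]], "yaw": [0,0,0], "grip": [1,1,1]}}

```text
time: 9.7
tool_pos: [0.5402, -0.2326, 0.1461]
tool_rot: [0.159, -0.159, 0.689, -0.689]
contact_force: [-0.3, -0.3, -1.1]
gripper_width: 0.151
```

Request:
{"fn": "play_rows", "kwargs": {"slide": [[0,0.1,0],[0,0.1,0],[0,0,0]], "yaw": [0,0,0], "grip": [1,1,1]}}

```text
time: 10.0
tool_pos: [0.5403, -0.2326, 0.1442]
tool_rot: [0.159, -0.159, 0.689, -0.689]
contact_force: [-0.4, 0.3, -1.8]
gripper_width: 0.148
```

Request:
{"fn": "play_rows", "kwargs": {"slide": [[0,0.1,0],[0,0.1,0],[0,0.1,0],[0,0,0]], "yaw": [0,0,0,0], "grip": [1,1,1,1]}}

```text
time: 10.4
tool_pos: [0.5403, -0.2326, 0.1411]
tool_rot: [0.159, -0.159, 0.689, -0.689]
contact_force: [1.0, -0.4, -0.5]
gripper_width: 0.146
```

```bash
python3 look.py 8;python3 - <<'E'
from h import *
a=cv2.imread('pics/w8.png')[160:240,220:290];cv2.imwrite('pics/w8y.png',cv2.resize(a,None,fx=7.5,fy=7.5,interpolation=cv2.INTER_CUBIC)[:600])
E
```

```text
10.4 [ 0.54025021 -0.23263703  0.14114307] -154.08603253920506 [ 1.e-04  0.e+00 -1.e+00] [ 1.  -0.4 -0.5] [-0.01 -0.07 -0.  ] 0.146
slide [ 0.18 -4.89  0.09]
```

View pics/w8y.png

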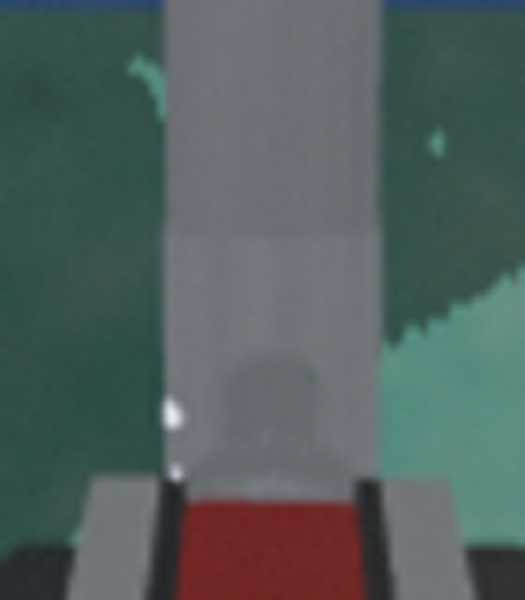

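View pics/st8z.png

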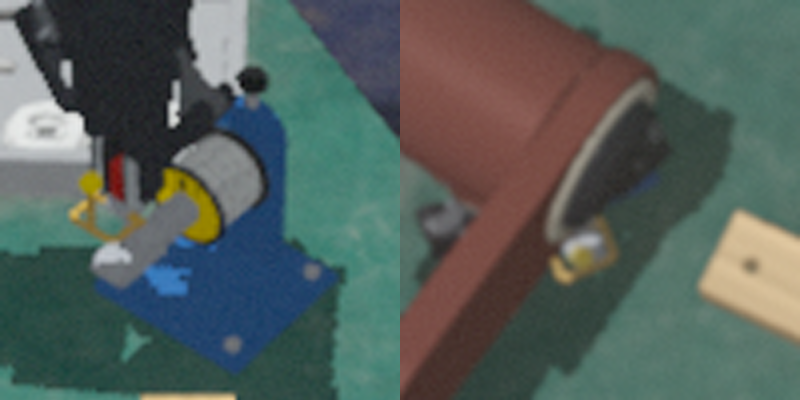

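Request:
{"fn": "play_rows", "kwargs": {"slide": [[0,0.15,0],[0,0.15,0],[0,0.15,0],[0,0.15,0],[0,0,0]], "yaw": [0,0,0,0,0], "grip": [1,1,1,1,1]}}

```text
time: 11.05
tool_pos: [0.5402, -0.2326, 0.135]
tool_rot: [0.159, -0.159, 0.689, -0.689]
contact_force: [0.4, -0.9, -2.6]
gripper_width: 0.15
```

Request:
{"fn": "play_rows", "kwargs": {"slide": [[0,0.15,0],[0,0.15,0],[0,0.15,0],[0,0.15,0],[0,0.15,0],[0,0.15,0],[0,0,0]], "yaw": [0,0,0,0,0,0,0], "grip": [1,1,1,1,1,1,1]}}

```text
time: 11.75
tool_pos: [0.5403, -0.2326, 0.126]
tool_rot: [0.159, -0.159, 0.689, -0.689]
contact_force: [1.8, -0.5, -2.3]
gripper_width: 0.151
```

Request:
{"fn": "play_rows", "kwargs": {"slide": [[0,0.15,0],[0,0.15,0],[0,0.15,0],[0,0.15,0],[0,0.15,0],[0,0,0]], "yaw": [0,0,0,0,0,0], "grip": [1,1,1,1,1,1]}}

```text
time: 12.35
tool_pos: [0.5403, -0.2326, 0.1186]
tool_rot: [0.159, -0.158, 0.689, -0.689]
contact_force: [1.7, 0.4, -2.0]
gripper_width: 0.148
```

Request:
{"fn": "play_rows", "kwargs": {"slide": [[0,0.1,0],[0,0.1,0],[0,0,0]], "yaw": [0,0,0], "grip": [1,1,1]}}

```text
time: 12.65
tool_pos: [0.5403, -0.2327, 0.1167]
tool_rot: [-0.159, 0.158, -0.689, 0.689]
contact_force: [2.1, -0.6, -1.9]
gripper_width: 0.151
```

Request:
{"fn": "play_rows", "kwargs": {"slide": [[0,0.05,0],[0,0.05,0],[0,0,0]], "yaw": [0,0,0], "grip": [1,1,1]}}

```text
time: 12.95
tool_pos: [0.5403, -0.2326, 0.1158]
tool_rot: [-0.159, 0.159, -0.689, 0.689]
contact_force: [0.8, -0.4, -1.2]
gripper_width: 0.145
```

Request:
{"fn": "play_rows", "kwargs": {"slide": [[0,0.05,0],[0,0.05,0],[0,0,0]], "yaw": [0,0,0], "grip": [1,1,1]}}

```text
time: 13.25
tool_pos: [0.5403, -0.2327, 0.1148]
tool_rot: [-0.159, 0.158, -0.689, 0.689]
contact_force: [1.1, -0.5, -0.1]
gripper_width: 0.151
```

Request:
{"fn": "play_rows", "kwargs": {"slide": [[0,0.04,0],[0,0,0]], "yaw": [0,0], "grip": [1,1]}}

```text
time: 13.45
tool_pos: [0.5403, -0.2326, 0.1145]
tool_rot: [-0.159, 0.159, -0.689, 0.689]
contact_force: [1.9, -0.1, 0.1]
gripper_width: 0.148
```

Request:
{"fn": "play_rows", "kwargs": {"slide": [[0,0.04,0],[0,0,0]], "yaw": [0,0], "grip": [1,1]}}

```text
time: 13.65
tool_pos: [0.5403, -0.2327, 0.1145]
tool_rot: [-0.159, 0.159, -0.689, 0.689]
contact_force: [-0.4, 1.6, 3.4]
gripper_width: 0.145
```

Request:
{"fn": "play_rows", "kwargs": {"slide": [[0,0,0],[0,0,0],[0,0,0],[0,0,0],[0,0,0]], "yaw": [0,0,0,0,0], "grip": [0.6,0.3,0.1,0.1,0.1]}}

```text
time: 14.15
tool_pos: [0.5401, -0.2326, 0.1138]
tool_rot: [0.158, -0.159, 0.689, -0.689]
contact_force: [1.0, -0.3, -0.3]
gripper_width: 0.449
```

Request:
{"fn": "play_rows", "kwargs": {"slide": [[0,-0.5,0],[0,-1,0],[0,-2,0],[0,-2,0],[0,0,0]], "yaw": [0,0,0,0,0], "grip": [0.1,0.1,0.1,0.1,0.1]}}

```text
time: 14.65
tool_pos: [0.5424, -0.2339, 0.1738]
tool_rot: [-0.161, 0.157, -0.687, 0.691]
contact_force: [0.5, -0.6, 0.8]
gripper_width: 0.448
```

```bash
python3 look.py 9
```

```text
14.65 [ 0.54238713 -0.2339033   0.173764  ] -154.08347173409913 [ 0.0068 -0.004  -1.    ] [ 0.5 -0.6  0.8] [ 0.04 -0.01 -0.01] 0.448
slide [ 0.31 -1.63 -0.1 ]
```

View pics/w9.png

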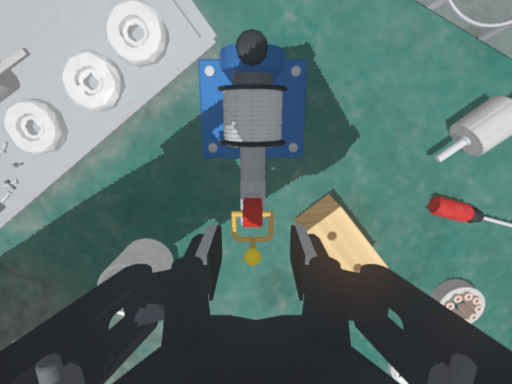

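View pics/st9z.png

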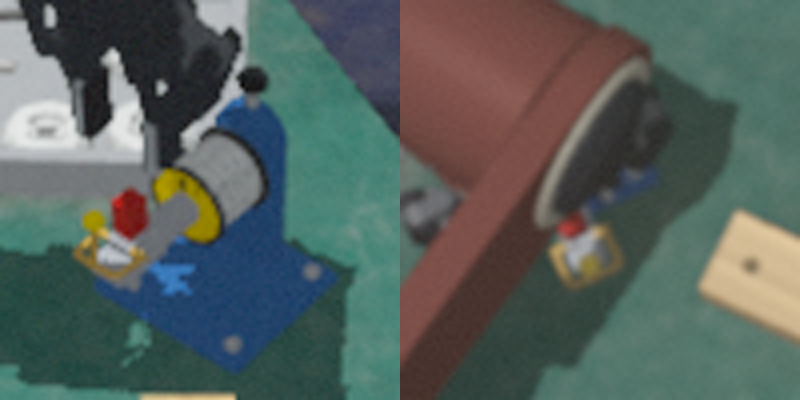

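```bash
python3 - <<'E'
from m import *
f=load('w9')
a=cv2.imread('pics/w9.png')[190:275,210:300];cv2.imwrite('pics/w9y.png',cv2.resize(a,None,fx=7,fy=7,interpolation=cv2.INTER_CUBIC))
b=blob(f,'yel',(240,245,265,270));print(b)
ex=q2R(f['s']['tool_rot'])
pin=np.array([.5402,-.2327,.1144])
for z in (.125,.129):
    p=onz(f,*b[:2],z);print(p,(ex.T@(p-pin)*1e3).round(1))
a=np.radians(-154.1);X=np.array([np.cos(a),np.sin(a),0]);Y=np.array([np.sin(-a),np.cos(a),0]);tz=np.array([-Y[0],-Y[1],0])
print(X,tz, [((onz(f,*b[:2],z)-pin)@X*1e3).round(1) for z in (.125,.129,.133)])
E
```

```text
(np.float64(252.06598984771574), np.float64(256.3147208121827), np.int64(197))
[ 0.51161139 -0.24582942  0.125     ] [ 31.4 -10.7  -0.6]
[ 0.51362798 -0.24487772  0.129     ] [ 29.2 -14.7  -0.6]
[-0.89955778 -0.43680179  0.        ] [-0.43680179  0.89955778  0.        ] [np.float64(31.5), np.float64(29.2), np.float64(27.0)]
```

View pics/w9y.png

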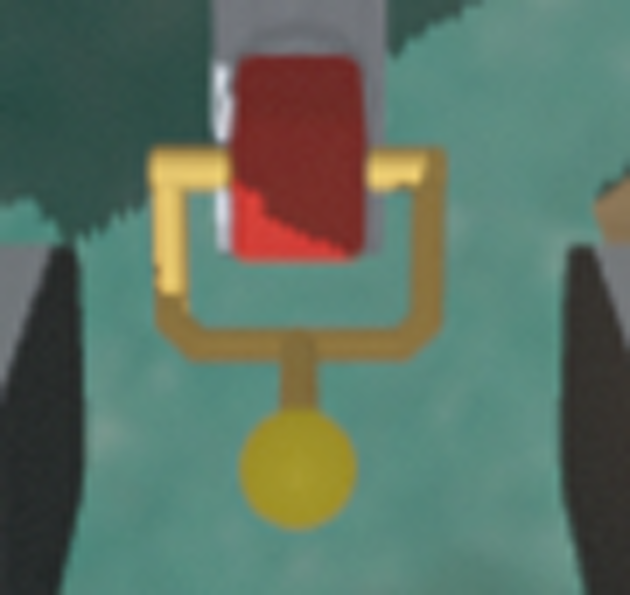

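Request:
{"fn": "play_rows", "kwargs": {"slide": [[1,0,0],[1,0,0],[1,0,0],[0,0.5,0],[0,0.5,0],[0,0.5,0],[0,0,0],[0,0,0]], "yaw": [0,0,0,0,0,0,0,0], "grip": [0.1,0.1,0.1,0.1,0.1,0.1,0.1,0.1]}}

```text
time: 15.6
tool_pos: [0.5133, -0.2456, 0.1536]
tool_rot: [0.159, -0.159, 0.689, -0.689]
contact_force: [-0.0, -0.1, 0.5]
gripper_width: 0.452
```

```bash
cat > go.py <<'E'
from m import *
import sys
t=np.array(eval(sys.argv[1]))
s=readout.state();R=q2R(s['tool_rot']);print(s['time'],s['tool_pos'],R[:,1].round(4),'slide cm',(R.T@(t-s['tool_pos'])*100).round(2),s['contact_force'].round(1))
E
python3 go.py "[.5120,-.2457,.132]"
```

```text
15.6 [ 0.51328201 -0.24557071  0.15364304] [-5.e-04  3.e-04 -1.e+00] slide cm [ 0.12  2.16 -0.04] [-0.  -0.1  0.5]
```

Request:
{"fn": "play_rows", "kwargs": {"slide": [[0.12,0.6,-0.04],[0,0.8,0],[0,0.5,0],[0,0.26,0],[0,0,0],[0,0,0]], "yaw": [0,0,0,0,0,0], "grip": [0.1,0.1,0.1,0.1,0.3,0.3]}}

```text
time: 16.2
tool_pos: [0.512, -0.246, 0.1324]
tool_rot: [-0.159, 0.159, -0.689, 0.689]
contact_force: [0.8, -0.3, 0.3]
gripper_width: 0.352
```

```bash
python3 go.py "[.5120,-.2457,.132]"; python3 look.py 10
```

```text
16.2 [ 0.51204871 -0.24596234  0.13244027] [ 1.e-04 -1.e-04 -1.e+00] slide cm [-0.01  0.04 -0.03] [ 0.8 -0.3  0.3]
16.2 [ 0.51204871 -0.24596234  0.13244027] -154.08312662199313 [ 1.e-04 -1.e-04 -1.e+00] [ 0.8 -0.3  0.3] [-0.03 -0.02 -0.03] 0.352
slide [-2.93 -5.76  0.13]
```

View pics/w10.png

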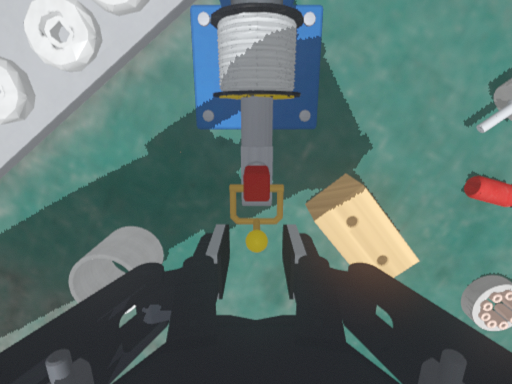

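View pics/st10z.png

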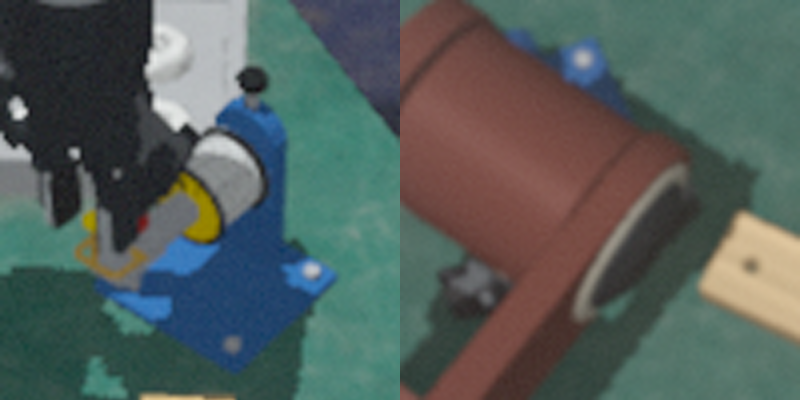

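Request:
{"fn": "play_rows", "kwargs": {"slide": [[0,0,0],[0,0,0],[0,0,0],[0,0,0],[0,0,0]], "yaw": [0,0,0,0,0], "grip": [0.5,0.7,1,1,1]}}

```text
time: 16.85
tool_pos: [0.512, -0.2461, 0.1327]
tool_rot: [-0.159, 0.159, -0.689, 0.689]
contact_force: [-1.4, -0.5, 1.4]
gripper_width: 0.081
```

```bash
python3 go.py "[.5120,-.2457,.132]"; python3 look.py 11
```

```text
16.85 [ 0.51204831 -0.24607458  0.1326889 ] [ 1.e-04 -4.e-04 -1.e+00] slide cm [-0.01  0.07 -0.04] [-1.4 -0.5  1.4]
16.85 [ 0.51204831 -0.24607458  0.1326889 ] -154.08599136724908 [ 1.e-04 -4.e-04 -1.e+00] [-1.4 -0.5  1.4] [-0.04  0.13  0.  ] 0.081
slide [-2.94 -5.73  0.12]
```

View pics/w11z.png

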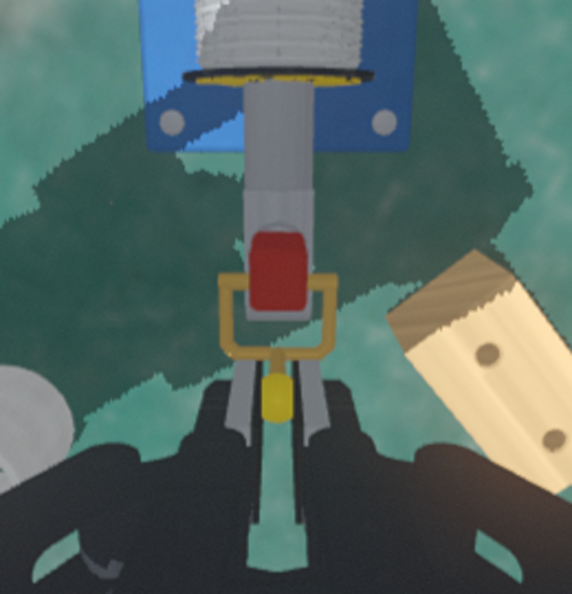

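```bash
cat > path.py <<'E'
import numpy as np
def r(th,amp=1.0):
    d=th-np.arctan2(9,12); v=81-225*np.sin(d)**2
    rr=15*np.cos(d)+np.sqrt(v) if v>0 else 0
    return 21.8+amp*max(0,rr-21.8)
def ball(deg,amp=1.0):
    t=np.radians(deg);R=r(t,amp)
    return np.array([R*np.sin(t)+32*np.cos(t), -(-R*np.cos(t)+32*np.sin(t))])  # x, down
if __name__=='__main__':
    prev=ball(90)
    for d in list(range(85,-1,-5)):
        b=ball(d);print(d,'r',round(r(np.radians(d)),2),'from start',(b-ball(90)).round(1),'step cm',((b-prev)/10).round(2));prev=b
E
python3 path.py
```

```text
85 r 21.8 from start [2.7 2. ] step cm [0.27 0.2 ]
80 r 21.8 from start [5.2 4.3] step cm [0.25 0.22]
75 r 21.8 from start [7.5 6.7] step cm [0.23 0.25]
70 r 21.8 from start [9.6 9.4] step cm [0.21 0.27]
65 r 21.8 from start [11.5 12.2] step cm [0.19 0.28]
60 r 21.8 from start [13.1 15.2] step cm [0.16 0.3 ]
55 r 21.95 from start [14.5 18.4] step cm [0.15 0.32]
50 r 22.94 from start [16.3 22.2] step cm [0.18 0.39]
45 r 23.6 from start [17.5 26.1] step cm [0.12 0.38]
40 r 23.94 from start [18.1 29.8] step cm [0.06 0.37]
35 r 23.98 from start [18.2 33.3] step cm [0.01 0.35]
30 r 23.71 from start [17.8 36.5] step cm [-0.04  0.32]
25 r 23.13 from start [17.  39.4] step cm [-0.08  0.29]
20 r 22.23 from start [15.9 41.9] step cm [-0.11  0.25]
15 r 21.8 from start [14.8 44.8] step cm [-0.11  0.28]
10 r 21.8 from start [13.5 47.9] step cm [-0.13  0.31]
5 r 21.8 from start [12.  50.9] step cm [-0.15  0.3 ]
0 r 21.8 from start [10.2 53.8] step cm [-0.18  0.29]
```

Request:
{"fn": "play_rows", "kwargs": {"slide": [[0.14,0.1,0],[0.13,0.1,0],[0.13,0.11,0],[0.12,0.11,0],[0.12,0.12,0],[0.11,0.13,0],[0,0,0]], "yaw": [0,0,0,0,0,0,0], "grip": [1,1,1,1,1,1,1]}}

```text
time: 17.7
tool_pos: [0.5062, -0.2495, 0.1274]
tool_rot: [-0.159, 0.158, -0.689, 0.689]
contact_force: [-1.5, 2.4, 8.5]
gripper_width: 0.085
```

```bash
python3 look.py 12
```

```text
17.7 [ 0.50617688 -0.24950053  0.12744576] -154.09438809885296 [ 2.7e-03 -5.0e-04 -1.0e+00] [-1.5  2.4  8.5] [0.45 0.08 0.08] 0.085
slide [-3.63 -6.25  0.08]
```

View pics/w12z.png

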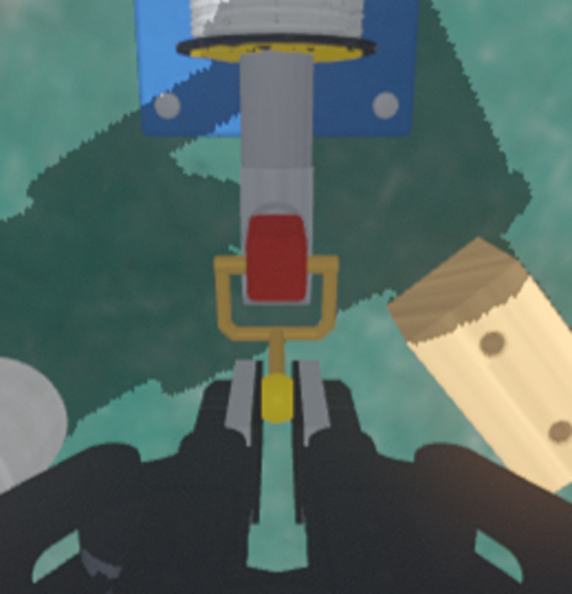

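View pics/st12z.png

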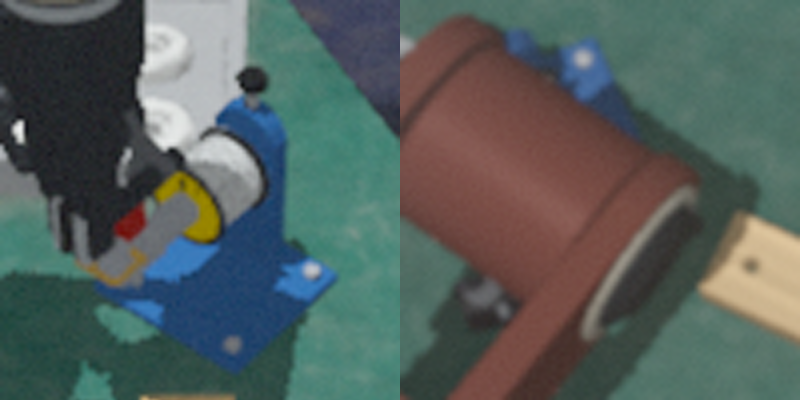

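Request:
{"fn": "play_rows", "kwargs": {"slide": [[0,0,0],[0,0,0],[0,0,0]], "yaw": [0,0,0], "grip": [0.4,0.4,0.4]}}

```text
time: 18.15
tool_pos: [0.5047, -0.2489, 0.1247]
tool_rot: [0.158, -0.159, 0.689, -0.689]
contact_force: [-1.1, 0.1, 0.3]
gripper_width: 0.298
```

```bash
python3 look.py 13; python3 - <<'E'
from m import *
f=load('w13')
b=blob(f,'yel',(240,200,275,300));print(b)
for z in (.116,.118,.120,.122,.124,.126):
    t,p=tool(f,*b[:2],z); pin=np.array([.5402,-.2327,.1144]);R=q2R(f['s']['tool_rot'])
    print(z,(R.T@(p-pin)*1e3).round(1),'hinge dist',np.hypot(*( (R.T@(p-pin)*1e3)[:2]-[8,17])).round(1),t)
f=load('w10')
b=blob(f,'yel',(240,200,275,300));print(b)
for z in (.123,.125,.127,.129,.131,.133):
    t,p=tool(f,*b[:2],z);R=q2R(f['s']['tool_rot'])
    print(z,(R.T@(p-pin)*1e3).round(1),'hinge dist',np.hypot(*( (R.T@(p-pin)*1e3)[:2]-[8,17])).round(1),t)
E
```

```text
18.15 [ 0.50473451 -0.24888073  0.12474565] -154.08954517530464 [-1.2e-03  9.0e-04 -1.0e+00] [-1.1  0.1  0.3] [-0.03 -0.03  0.01] 0.298
slide [-3.71 -6.53  0.18]
(np.float64(257.5530303030303), np.float64(237.32575757575756), np.int64(396))
0.116 [37.8 -1.6 -0.3] hinge dist 35.1 [-1.21  8.74  0.58]
0.118 [36.8 -3.6 -0.4] hinge dist 35.4 [-2.17  6.74  0.57]
0.12 [35.8 -5.6 -0.4] hinge dist 35.8 [-3.13  4.74  0.55]
0.122 [34.9 -7.6 -0.4] hinge dist 36.5 [-4.08  2.74  0.53]
0.124 [33.9 -9.6 -0.5] hinge dist 37.1 [-5.04  0.74  0.51]
0.126 [ 33.  -11.6  -0.5] hinge dist 38.0 [-6.   -1.26  0.49]
(np.float64(256.14444444444445), np.float64(240.49166666666667), np.int64(360))
0.123 [32.2 -8.6 -0.5] hinge dist 35.2 [ 1.08  9.44 -0.2 ]
0.125 [ 31.2 -10.6  -0.6] hinge dist 36.0 [ 0.09  7.44 -0.21]
0.127 [ 30.2 -12.6  -0.6] hinge dist 37.0 [-0.89  5.44 -0.22]
0.129 [ 29.3 -14.6  -0.7] hinge dist 38.1 [-1.88  3.44 -0.22]
0.131 [ 28.3 -16.6  -0.6] hinge dist 39.2 [-2.86  1.44 -0.23]
0.133 [ 27.3 -18.6  -0.6] hinge dist 40.5 [-3.85 -0.56 -0.24]
```

View pics/w13z.png

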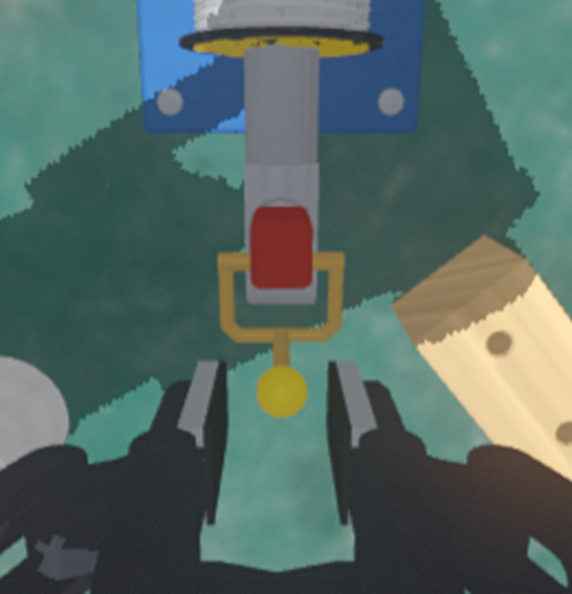

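View pics/st13z.png

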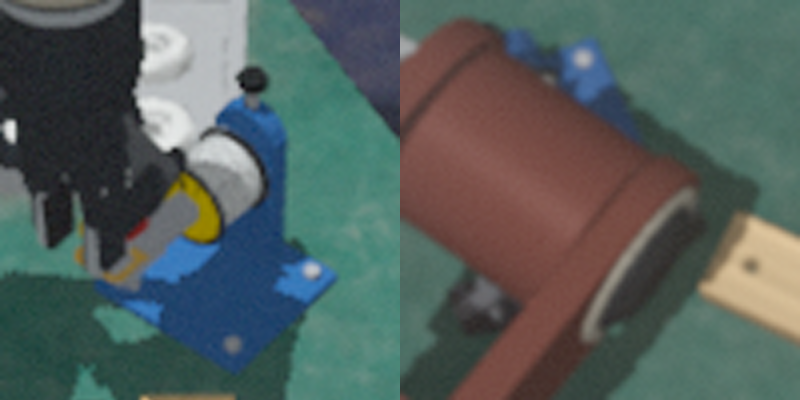

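Request:
{"fn": "play_rows", "kwargs": {"slide": [[0,-1,0],[0,-1,0],[0,-1,0],[0.2,0,0],[0,0,0],[0,0,0]], "yaw": [0,0,0,0,0,0], "grip": [0.4,0.4,0.4,1,1,1]}}

```text
time: 18.9
tool_pos: [0.5032, -0.25, 0.1554]
tool_rot: [0.158, -0.159, 0.689, -0.689]
contact_force: [-0.3, 0.2, -0.0]
gripper_width: -0.001
```

```bash
python3 look.py 14; python3 - <<'E'
from m import *
R=q2R(readout.state()['tool_rot']);print((R.T@(readout.state()['tool_pos']-np.array([.5402,-.2327,.1144]))*1e3).round(1))
f=load('w14')
b=blob(f,'yel',(240,200,275,300));print(b,[tool(f,*b[:2],z)[0] for z in (.124,.127)])
E
```

```text
18.9 [ 0.50316692 -0.2499932   0.15543798] -154.09058177969936 [-4.e-04  2.e-04 -1.e+00] [-0.3  0.2 -0. ] [-0.01 -0.05  0.03] -0.001
slide [-3.91 -3.46  0.15]
[ 40.9 -40.6  -0.8]
(np.float64(256.7722007722008), np.float64(212.74903474903476), np.int64(259)) [array([-7.36, 31.44,  0.27]), array([-8.48, 28.44,  0.25])]
```

View pics/w14z.png

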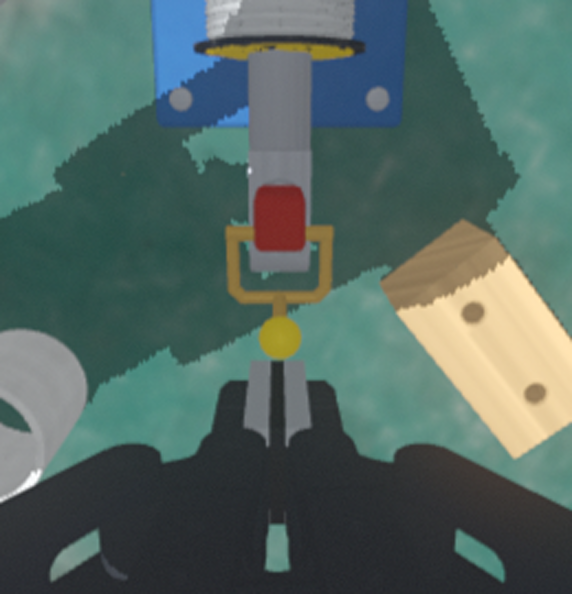

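View pics/st14z.png

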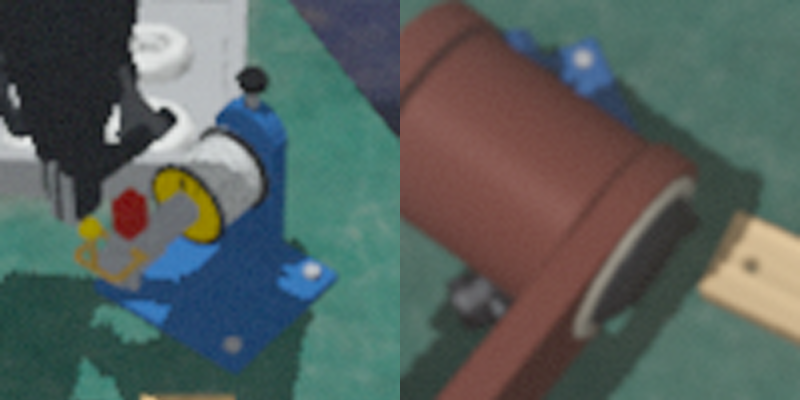

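Request:
{"fn": "play_rows", "kwargs": {"slide": [[-0.4,0,0],[0,0.4,0],[0,0.4,0],[0,0.2,0],[0,0.2,0],[0,0,0]], "yaw": [0,0,0,0,0,0], "grip": [1,1,1,1,1,1]}}

```text
time: 19.65
tool_pos: [0.5069, -0.2487, 0.144]
tool_rot: [-0.158, 0.159, -0.689, 0.689]
contact_force: [-2.1, -0.7, 2.3]
gripper_width: 0.004
```

Request:
{"fn": "play_rows", "kwargs": {"slide": [[0.1,0.15,0],[0.1,0.15,0],[0.1,0.15,0],[0,0,0]], "yaw": [0,0,0,0], "grip": [1,1,1,1]}}

```text
time: 20.05
tool_pos: [0.5042, -0.2507, 0.1402]
tool_rot: [-0.158, 0.159, -0.688, 0.69]
contact_force: [-2.8, -1.7, 4.7]
gripper_width: 0.003
```

```bash
cat >> look.py <<'E'
f=wristcam(f);pin=np.array([.5402,-.2327,.1144]);print('TCP rel pin',(R.T@(s['tool_pos']-pin)*1e3).round(1))
try:
    b=blob(f,'yel',(235,180,280,310));print('ball px',b)
except Exception as e: print(e)
E
python3 look.py 15
```

```text
20.05 [ 0.50420017 -0.25065125  0.14015144] -154.1029008581817 [ 0.     -0.0021 -1.    ] [-2.8 -1.7  4.7] [-0.35  0.52 -0.06] 0.003
slide [-3.84 -4.99  0.06]
TCP rel pin [ 40.2 -25.7   0.5]
ball px (np.float64(257.0), np.float64(219.94565217391306), np.int64(92))
```

View pics/w15z.png

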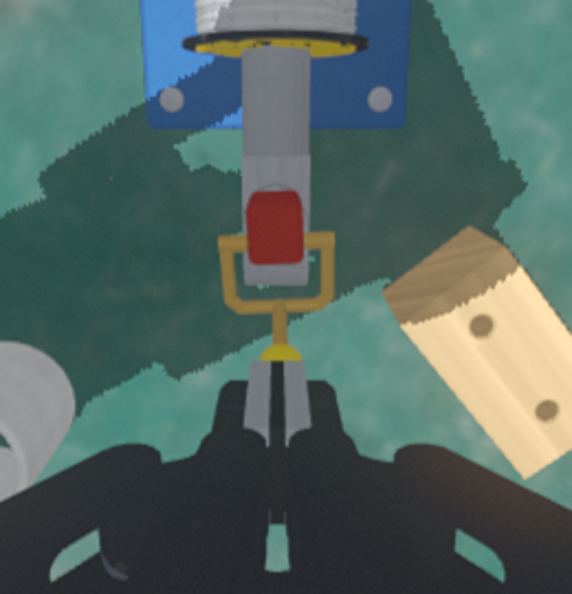

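View pics/st15z.png

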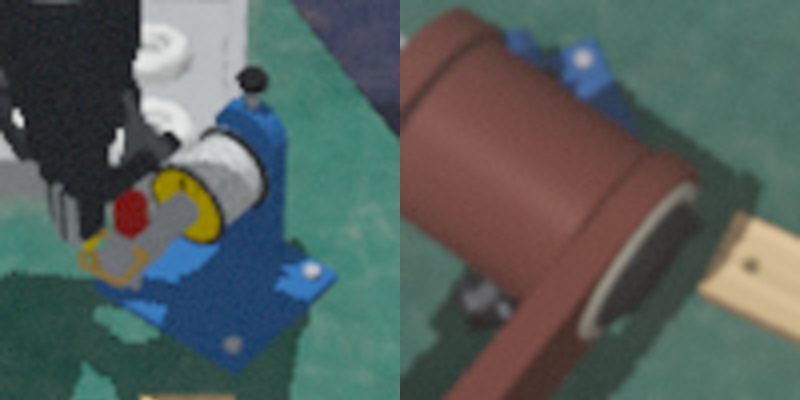

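Request:
{"fn": "play_rows", "kwargs": {"slide": [[0,-0.4,0],[-0.6,0,0],[0,0.3,0],[0,0.2,0],[0,0.2,0],[0,0,0]], "yaw": [0,0,0,0,0,0], "grip": [1,1,1,1,1,1]}}

```text
time: 20.8
tool_pos: [0.5095, -0.2468, 0.1355]
tool_rot: [0.158, -0.159, 0.689, -0.689]
contact_force: [-0.9, 0.3, 1.2]
gripper_width: -0.005
```

Request:
{"fn": "play_rows", "kwargs": {"slide": [[0.1,0.15,0],[0.1,0.15,0],[0.1,0.15,0],[0,0,0]], "yaw": [0,0,0,0], "grip": [1,1,1,1]}}

```text
time: 21.2
tool_pos: [0.5068, -0.2482, 0.1313]
tool_rot: [0.158, -0.159, 0.689, -0.689]
contact_force: [-0.7, -0.5, 0.7]
gripper_width: 0.003
```

```bash
python3 look.py 16
```

```text
21.2 [ 0.50677103 -0.24823993  0.13126741] -154.09756610495623 [-4.e-04  4.e-04 -1.e+00] [-0.7 -0.5  0.7] [-0.04  0.03 -0.05] 0.003
slide [-3.51 -5.87  0.15]
TCP rel pin [ 36.9 -16.9  -0.6]
ball px (np.float64(nan), np.float64(nan), np.int64(0))h.py:33: RuntimeWarning: Mean of empty slice.
  ys,xs=np.nonzero(m);return xs.mean()+x0,ys.mean()+y0,m.sum()
  ret = ret.dtype.type(ret / rcount)
```

View pics/w16z.png

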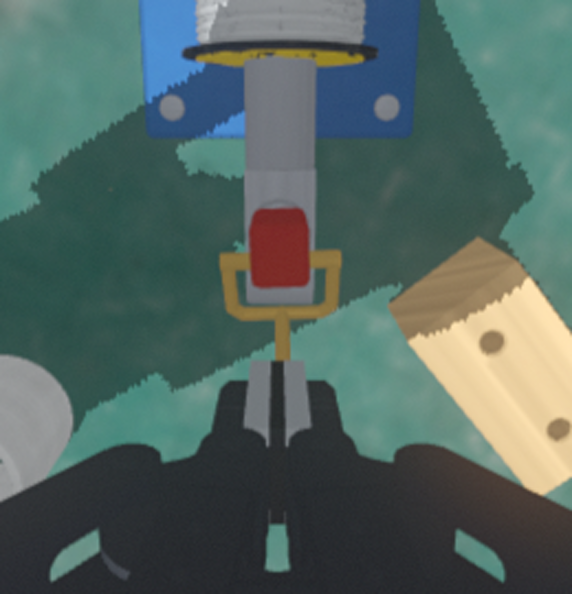

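View pics/st16z.png

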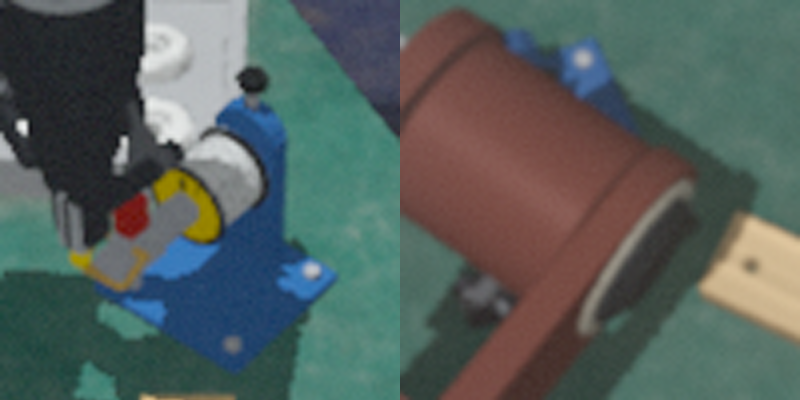

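Request:
{"fn": "play_rows", "kwargs": {"slide": [[0.12,0.12,0],[0.12,0.12,0],[0.12,0.12,0],[0.12,0.12,0],[0,0,0]], "yaw": [0,0,0,0,0], "grip": [1,1,1,1,1]}}

```text
time: 21.85
tool_pos: [0.5025, -0.2504, 0.1266]
tool_rot: [0.158, -0.159, 0.689, -0.689]
contact_force: [-0.0, 0.8, 0.4]
gripper_width: -0.004
```

Request:
{"fn": "play_rows", "kwargs": {"slide": [[0.05,0.12,0],[0.05,0.12,0],[0,0.12,0],[0,0,0]], "yaw": [0,0,0,0], "grip": [1,1,1,1]}}

```text
time: 22.25
tool_pos: [0.5017, -0.2509, 0.1232]
tool_rot: [-0.158, 0.159, -0.689, 0.689]
contact_force: [-0.7, -1.0, 1.7]
gripper_width: 0.001
```

Request:
{"fn": "play_rows", "kwargs": {"slide": [[0,0.12,0],[0,0.12,0],[0,0.12,0],[0,0,0]], "yaw": [0,0,0,0], "grip": [1,1,1,1]}}

```text
time: 22.65
tool_pos: [0.5018, -0.2508, 0.1195]
tool_rot: [0.158, -0.159, 0.689, -0.689]
contact_force: [-0.8, 0.2, 2.2]
gripper_width: -0.0
```

```bash
python3 look.py 17 2>/dev/null
```

```text
22.65 [ 0.50177013 -0.25082449  0.11946055] -154.08853680678078 [-1.e-04  1.e-04 -1.e+00] [-0.8  0.2  2.2] [-0.08  0.12 -0.02] -0.0
slide [-4.07 -7.05  0.14]
TCP rel pin [42.5 -5.1 -0.5]
ball px (np.float64(nan), np.float64(nan), np.int64(0))
```

View pics/w17z.png

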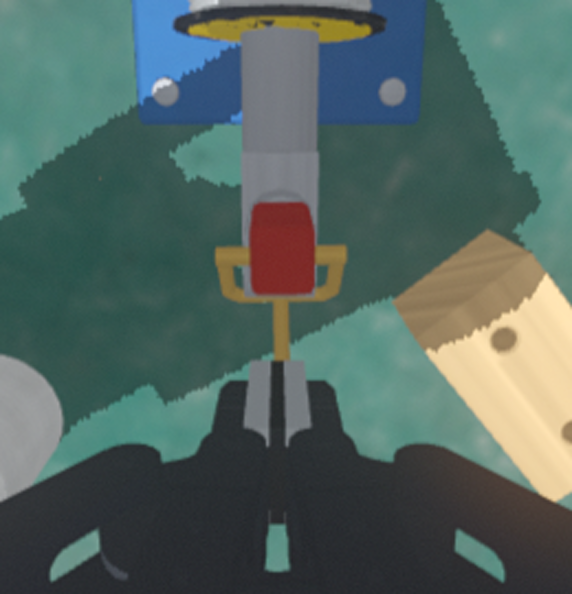

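View pics/st17z.png

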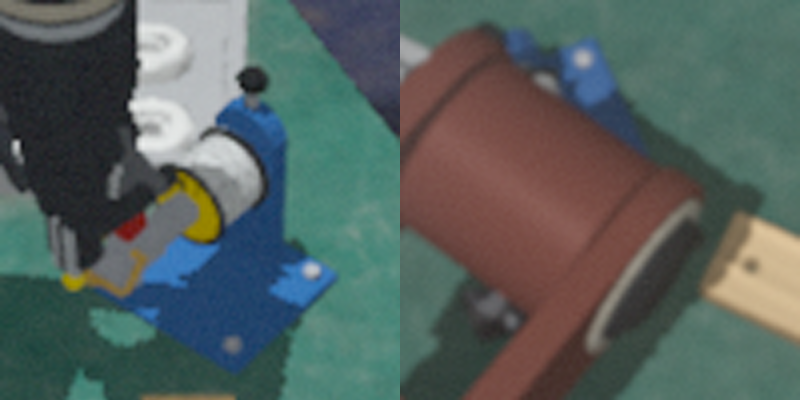

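Working: bar is at the nose. Continue pressing in small steps.

Request:
{"fn": "play_rows", "kwargs": {"slide": [[0.05,0.12,0],[0.05,0.12,0],[0,0.12,0],[0,0,0]], "yaw": [0,0,0,0], "grip": [1,1,1,1]}}

```text
time: 23.2
tool_pos: [0.5008, -0.2513, 0.1159]
tool_rot: [0.158, -0.159, 0.689, -0.689]
contact_force: [-1.3, -0.5, 1.3]
gripper_width: -0.001
```

Request:
{"fn": "play_rows", "kwargs": {"slide": [[0,0.12,0],[0,0.12,0],[0,0.12,0],[0,0,0]], "yaw": [0,0,0,0], "grip": [1,1,1,1]}}

```text
time: 23.6
tool_pos: [0.5008, -0.2512, 0.1122]
tool_rot: [0.158, -0.159, 0.689, -0.689]
contact_force: [-0.3, 0.0, 0.5]
gripper_width: 0.001
```

Request:
{"fn": "play_rows", "kwargs": {"slide": [[0,0.12,0],[0,0.12,0],[0,0.12,0],[0,0,0]], "yaw": [0,0,0,0], "grip": [1,1,1,1]}}

```text
time: 24.0
tool_pos: [0.5008, -0.2512, 0.1086]
tool_rot: [0.159, -0.159, 0.689, -0.689]
contact_force: [-0.1, -1.2, 1.0]
gripper_width: -0.004
```

```bash
python3 look.py 18 2>/dev/null
```

```text
24.0 [ 0.50084772 -0.25117336  0.10856606] -154.0866403423135 [-2.e-04  3.e-04 -1.e+00] [-0.1 -1.2  1. ] [-0.03  0.06 -0.03] -0.004
slide [-4.17 -8.14  0.15]
TCP rel pin [43.5  5.8 -0.6]
ball px (np.float64(nan), np.float64(nan), np.int64(0))
```

View pics/w18z.png

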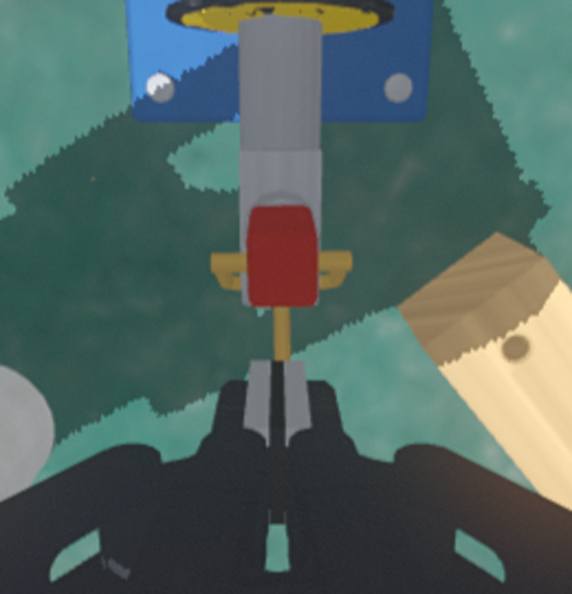

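View pics/st18z.png

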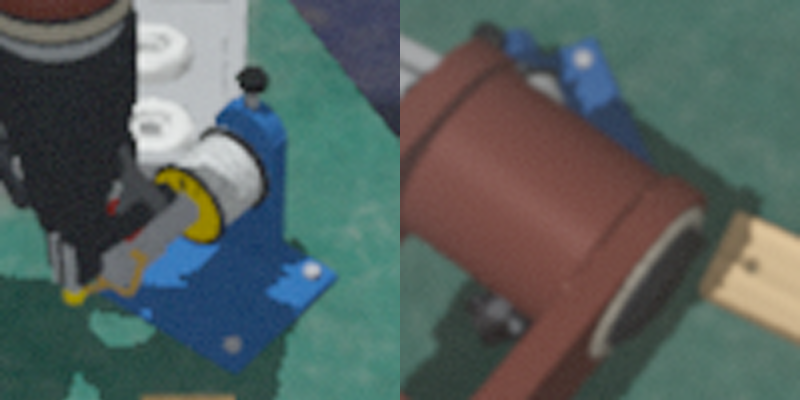

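Request:
{"fn": "play_rows", "kwargs": {"slide": [[0,0.12,0],[0,0.12,0],[0,0.12,0],[0,0.12,0],[0,0,0]], "yaw": [0,0,0,0,0], "grip": [1,1,1,1,1]}}

```text
time: 24.65
tool_pos: [0.5009, -0.2512, 0.1039]
tool_rot: [0.159, -0.159, 0.689, -0.689]
contact_force: [0.3, 0.2, 0.9]
gripper_width: 0.005
```

Request:
{"fn": "play_rows", "kwargs": {"slide": [[0,0.12,0],[0,0.12,0],[0,0.12,0],[0,0.12,0],[0,0,0]], "yaw": [0,0,0,0,0], "grip": [1,1,1,1,1]}}

```text
time: 25.15
tool_pos: [0.5008, -0.2512, 0.099]
tool_rot: [0.158, -0.159, 0.689, -0.689]
contact_force: [0.1, -0.9, -0.2]
gripper_width: 0.002
```

Request:
{"fn": "play_rows", "kwargs": {"slide": [[0,0.12,0],[0,0.12,0],[0,0.12,0],[0,0,0]], "yaw": [0,0,0,0], "grip": [1,1,1,1]}}

```text
time: 25.55
tool_pos: [0.5008, -0.2512, 0.0954]
tool_rot: [0.158, -0.159, 0.689, -0.689]
contact_force: [-0.1, 0.9, 0.8]
gripper_width: 0.001
```

```bash
python3 look.py 19 2>/dev/null
```

```text
25.55 [ 0.50078023 -0.25121514  0.09542513] -154.08701839401303 [-4.e-04  3.e-04 -1.e+00] [-0.1  0.9  0.8] [ 0.06 -0.04  0.01] 0.001
slide [-4.17 -9.46  0.15]
TCP rel pin [43.5 19.  -0.6]
ball px (np.float64(nan), np.float64(nan), np.int64(0))
```

View pics/st19z.png

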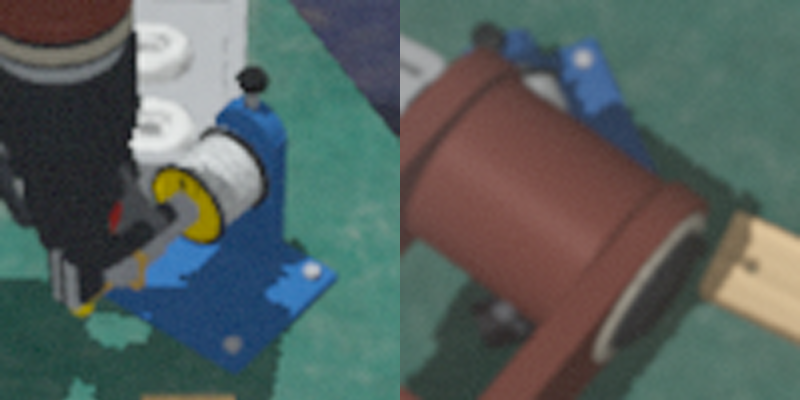

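Request:
{"fn": "play_rows", "kwargs": {"slide": [[0,0.12,0],[0,0.12,0],[0,0,0]], "yaw": [0,0,0], "grip": [1,1,1]}}

```text
time: 26.0
tool_pos: [0.5009, -0.2512, 0.0932]
tool_rot: [0.159, -0.159, 0.689, -0.689]
contact_force: [1.1, -0.3, 0.8]
gripper_width: 0.003
```

Request:
{"fn": "play_rows", "kwargs": {"slide": [[0,0.1,0],[0,0,0]], "yaw": [0,0], "grip": [1,1]}}

```text
time: 26.2
tool_pos: [0.5009, -0.2513, 0.0922]
tool_rot: [0.159, -0.159, 0.689, -0.689]
contact_force: [0.6, 0.7, 1.0]
gripper_width: 0.003
```

Request:
{"fn": "play_rows", "kwargs": {"slide": [[0,0.07,0],[0,0,0]], "yaw": [0,0], "grip": [1,1]}}

```text
time: 26.4
tool_pos: [0.5009, -0.2513, 0.0915]
tool_rot: [0.159, -0.159, 0.689, -0.689]
contact_force: [0.7, 0.1, 0.8]
gripper_width: 0.003
```

Request:
{"fn": "play_rows", "kwargs": {"slide": [[0,0.07,0],[0,0,0]], "yaw": [0,0], "grip": [1,1]}}

```text
time: 26.6
tool_pos: [0.5009, -0.2513, 0.0909]
tool_rot: [0.159, -0.159, 0.689, -0.689]
contact_force: [0.7, 0.6, 1.1]
gripper_width: 0.005
```

Request:
{"fn": "play_rows", "kwargs": {"slide": [[0,0.06,0],[0,0,0]], "yaw": [0,0], "grip": [1,1]}}

```text
time: 26.8
tool_pos: [0.5009, -0.2513, 0.0902]
tool_rot: [0.159, -0.159, 0.689, -0.689]
contact_force: [0.8, 0.9, 1.7]
gripper_width: 0.001
```

Request:
{"fn": "play_rows", "kwargs": {"slide": [[0,0.06,0],[0,0,0]], "yaw": [0,0], "grip": [1,1]}}

```text
time: 27.0
tool_pos: [0.5009, -0.2513, 0.0896]
tool_rot: [0.159, -0.159, 0.689, -0.689]
contact_force: [1.0, 0.4, 1.3]
gripper_width: 0.002
```

```bash
python3 look.py 20 2>/dev/null
```

```text
27.0 [ 0.50092337 -0.25127875  0.08964518] -154.08714171188183 [-0.  0. -1.] [1.  0.4 1.3] [ 0.11 -0.12  0.01] 0.002
slide [ -4.17 -10.04   0.14]
TCP rel pin [43.4 24.8 -0.5]
ball px (np.float64(257.7959183673469), np.float64(221.30612244897958), np.int64(49))
```

View pics/st20z.png

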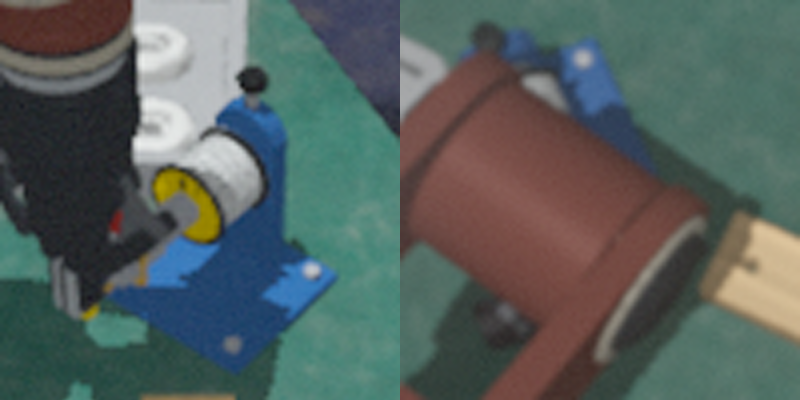

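View pics/w20z.png

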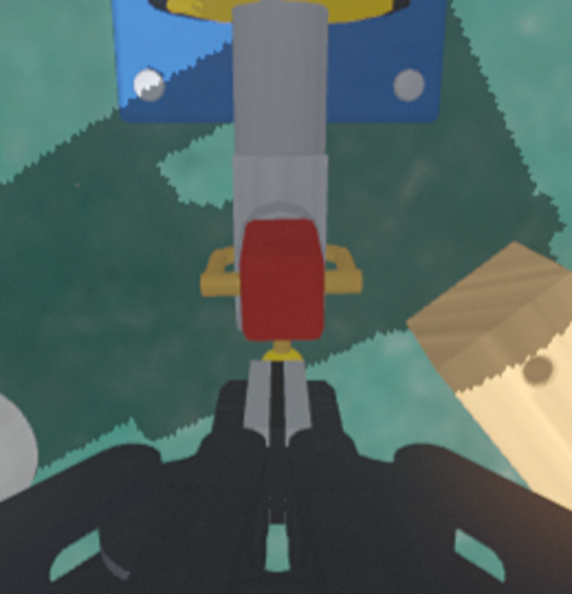

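Request:
{"fn": "play_rows", "kwargs": {"slide": [[0,-0.5,0],[-0.4,0,0],[0,0.2,0],[0,0.1,0],[0,0,0]], "yaw": [0,0,0,0,0], "grip": [1,1,1,1,1]}}

```text
time: 27.65
tool_pos: [0.5043, -0.2493, 0.0912]
tool_rot: [0.158, -0.159, 0.689, -0.689]
contact_force: [-0.0, 0.3, -0.2]
gripper_width: 0.001
```

Request:
{"fn": "play_rows", "kwargs": {"slide": [[0,0.08,0],[0,0,0]], "yaw": [0,0], "grip": [1,1]}}

```text
time: 27.85
tool_pos: [0.5044, -0.2495, 0.0907]
tool_rot: [0.158, -0.159, 0.689, -0.689]
contact_force: [0.2, -0.1, 1.1]
gripper_width: -0.002
```

Request:
{"fn": "play_rows", "kwargs": {"slide": [[0,0.06,0],[0,0,0]], "yaw": [0,0], "grip": [1,1]}}

```text
time: 28.05
tool_pos: [0.5045, -0.2496, 0.0903]
tool_rot: [-0.159, 0.159, -0.689, 0.689]
contact_force: [-0.2, 0.0, 0.6]
gripper_width: 0.002
```

Request:
{"fn": "play_rows", "kwargs": {"slide": [[0.3,-1,0],[0.5,-2,0],[1,-3,0],[1,-3,0],[0,-2,0],[0,0,0],[0,0,0]], "yaw": [0,0,0,0,0,0,0], "grip": [1,1,1,1,1,1,1]}}

```text
time: 28.75
tool_pos: [0.4793, -0.2619, 0.2005]
tool_rot: [-0.159, 0.158, -0.689, 0.689]
contact_force: [0.3, 0.0, -0.7]
gripper_width: 0.001
```

```bash
python3 look.py 21 2>/dev/null; python3 - <<'E'
from m import *
a=cv2.imread('pics/s21.png')[140:180,205:245];a=cv2.resize(a,None,fx=14,fy=14,interpolation=cv2.INTER_CUBIC);cv2.imwrite('pics/s21y.png',a)
f=load('w21');pin=np.array([.5402,-.2327,.1144])
b=blob(f,'yel',(230,140,285,310));R=q2R(f['s']['tool_rot'])
for z in (.072,.074,.0752,.077,.079): 
    t,p=tool(f,*b[:2],z);q=(R.T@(p-pin)*1e3);print(b,z,q.round(1),np.hypot(*(q[:2]-[8,17])).round(1))
E
```

```text
28.75 [ 0.47930143 -0.2618824   0.20054956] -154.09112557168677 [ 6.e-04 -5.e-04 -1.e+00] [ 0.3  0.  -0.7] [-0.01 -0.01  0.08] 0.001
slide [-6.57  1.06  0.13]
TCP rel pin [ 67.5 -86.2  -0.3]
ball px (np.float64(nan), np.float64(nan), np.int64(0))
(np.float64(256.578431372549), np.float64(158.94117647058823), np.int64(102)) 0.072 [41.9 42.4  0.3] 42.3
(np.float64(256.578431372549), np.float64(158.94117647058823), np.int64(102)) 0.074 [41.5 40.4  0.3] 40.9
(np.float64(256.578431372549), np.float64(158.94117647058823), np.int64(102)) 0.0752 [41.3 39.2  0.3] 40.0
(np.float64(256.578431372549), np.float64(158.94117647058823), np.int64(102)) 0.077 [41.  37.4  0.3] 38.8
(np.float64(256.578431372549), np.float64(158.94117647058823), np.int64(102)) 0.079 [40.7 35.4  0.2] 37.5
```

View pics/w21z.png

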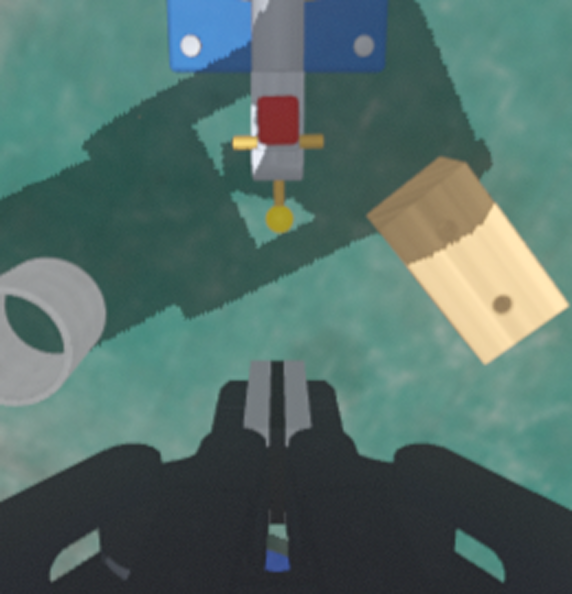

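View pics/s21y.png

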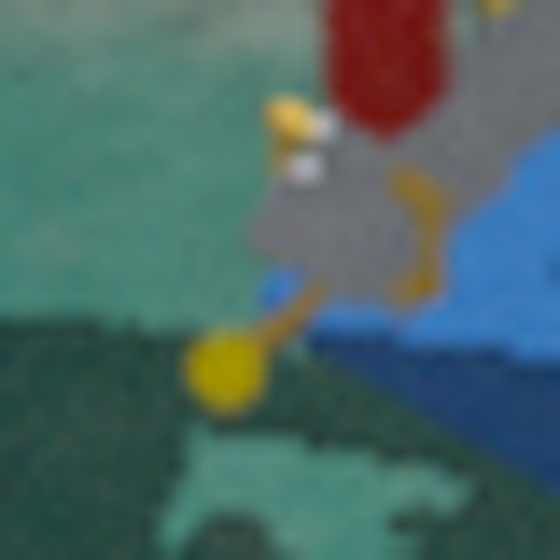

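```bash
python3 - <<'E'
from m import *
S=load('s21');W=load('w21');pin=np.array([.5402,-.2327,.114])
a=np.radians(-154.1);X=np.array([np.cos(a),np.sin(a),0]);Y=np.array([-X[1],X[0],0]);Z=np.array([0,0,1.])
def pj(f,p):
    q=pin+(X*p[0]+Y*p[1]+Z*p[2])/1e3;c=f['R']@q+f['t'];return (f['mtx']@c/c[2])[:2]
s=lambda p:((pj(S,p)-[205,140])*14).round(0)
w=lambda p:((pj(W,p)-[130,60])*2.2).round(1)
print('head topcentre w',w((0,0,12)),'scene head bottom centre',s((0,0,-12)))
for y in (15,-15): print('hinge',y,s((8,y,-17)),w((8,y,-17)))
for th in (0,5,10,15,20):
    t=np.radians(th);bar=(8+21.8*np.sin(t),0,-17-21.8*np.cos(t));ball=(8+21.8*np.sin(t)+32*np.cos(t),0,-17-21.8*np.cos(t)+32*np.sin(t))
    print(th,'legs end scene',s((bar[0],15,bar[2])),s((bar[0],-15,bar[2])),'ball',s(ball),'w ball',w(ball),'w bar',w((bar[0],15,bar[2])))
E
```

```text
head topcentre w [278.5 118.4] scene head bottom centre [382.  90.]
hinge 15 [423. 184.] [317.6 139.9]
hinge -15 [276.  98.] [238.5 139.9]
0 legs end scene [427. 283.] [283. 197.] ball [219. 355.] w ball [277.7 214.7] w bar [314.  137.8]
5 legs end scene [419. 290.] [275. 204.] ball [211. 348.] w ball [277.7 219.9] w bar [313.9 142.5]
10 legs end scene [411. 295.] [267. 209.] ball [203. 340.] w ball [277.8 224.7] w bar [313.9 147.2]
15 legs end scene [404. 300.] [259. 214.] ball [197. 331.] w ball [277.8 229. ] w bar [313.9 151.8]
20 legs end scene [396. 304.] [251. 217.] ball [191. 319.] w ball [277.8 232.8] w bar [313.9 156.4]
```

Request:
{"fn": "play_rows", "kwargs": {"slide": [[0,2,0],[-1,3,0],[-1,3,0],[-0.75,1.5,0],[0,1,0],[0,0,0],[0,0,0]], "yaw": [0,0,0,0,0,0,0], "grip": [1,1,1,1,1,1,1]}}

```text
time: 29.6
tool_pos: [0.5044, -0.2502, 0.0962]
tool_rot: [-0.159, 0.158, -0.689, 0.689]
contact_force: [-0.1, -0.6, 0.1]
gripper_width: -0.002
```

Request:
{"fn": "play_rows", "kwargs": {"slide": [[0,0.1,0],[0,0,0]], "yaw": [0,0], "grip": [1,1]}}

```text
time: 29.8
tool_pos: [0.5046, -0.2504, 0.0956]
tool_rot: [-0.159, 0.158, -0.689, 0.69]
contact_force: [0.6, -0.5, 0.0]
gripper_width: -0.0
```

```bash
python3 look.py 22 2>/dev/null
```

```text
29.8 [ 0.50460181 -0.25038313  0.0956458 ] -154.1040572732389 [ 0.0019 -0.0013 -1.    ] [ 0.6 -0.5  0. ] [-0.03  0.02  0.01] -0.0
slide [-3.81 -9.43  0.07]
TCP rel pin [39.8 18.7  0.3]
ball px (np.float64(nan), np.float64(nan), np.int64(0))
```

View pics/w22z.png

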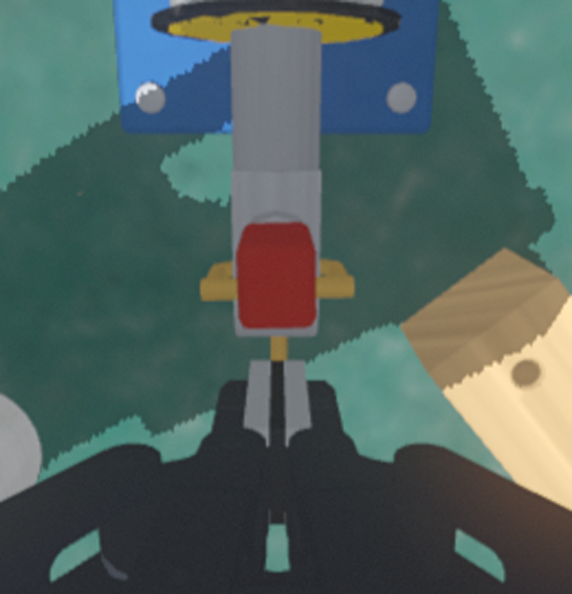

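Request:
{"fn": "play_rows", "kwargs": {"slide": [[0,0.15,0],[0,0.15,0],[0,0.1,0],[0,0,0]], "yaw": [0,0,0,0], "grip": [1,1,1,1]}}

```text
time: 30.35
tool_pos: [0.5041, -0.2497, 0.0902]
tool_rot: [0.159, -0.159, 0.689, -0.689]
contact_force: [0.4, 0.5, 1.3]
gripper_width: -0.002
```

Request:
{"fn": "play_rows", "kwargs": {"slide": [[0,0.07,0],[0,0,0]], "yaw": [0,0], "grip": [1,1]}}

```text
time: 30.55
tool_pos: [0.5042, -0.2498, 0.0897]
tool_rot: [-0.159, 0.158, -0.689, 0.689]
contact_force: [1.5, 0.3, 0.3]
gripper_width: -0.005
```

Request:
{"fn": "play_rows", "kwargs": {"slide": [[0,0.07,0],[0,0,0]], "yaw": [0,0], "grip": [1,1]}}

```text
time: 30.75
tool_pos: [0.5042, -0.2498, 0.089]
tool_rot: [-0.159, 0.158, -0.689, 0.689]
contact_force: [-0.2, -0.7, 1.4]
gripper_width: 0.001
```

Request:
{"fn": "play_rows", "kwargs": {"slide": [[0,0.07,0],[0,0,0]], "yaw": [0,0], "grip": [1,1]}}

```text
time: 30.95
tool_pos: [0.5042, -0.2498, 0.0883]
tool_rot: [-0.159, 0.158, -0.689, 0.689]
contact_force: [0.8, 0.5, 1.7]
gripper_width: 0.004
```

Request:
{"fn": "play_rows", "kwargs": {"slide": [[0,0.07,0],[0,0,0]], "yaw": [0,0], "grip": [1,1]}}

```text
time: 31.15
tool_pos: [0.5043, -0.2498, 0.0877]
tool_rot: [-0.159, 0.158, -0.689, 0.689]
contact_force: [0.7, 0.4, 2.7]
gripper_width: -0.001
```

Request:
{"fn": "play_rows", "kwargs": {"slide": [[0,0.07,0],[0,0,0]], "yaw": [0,0], "grip": [1,1]}}

```text
time: 31.35
tool_pos: [0.5044, -0.2499, 0.0871]
tool_rot: [-0.159, 0.158, -0.689, 0.689]
contact_force: [1.7, 0.5, 3.0]
gripper_width: 0.003
```

```bash
python3 look.py 23 2>/dev/null;  python3 - <<'E'
import cv2
a=cv2.imread('pics/s23.png')[140:180,205:245];a=cv2.resize(a,None,fx=14,fy=14,interpolation=cv2.INTER_CUBIC);cv2.imwrite('pics/s23y.png',a)
E
```

```text
31.35 [ 0.50442094 -0.24985359  0.08712173] -154.08936412007097 [ 8.e-04 -2.e-04 -1.e+00] [1.7 0.5 3. ] [ 0.14 -0.31 -0.02] 0.003
slide [ -3.8  -10.29   0.12]
TCP rel pin [39.7 27.3 -0.2]
ball px (np.float64(nan), np.float64(nan), np.int64(0))
```

View pics/s23y.png

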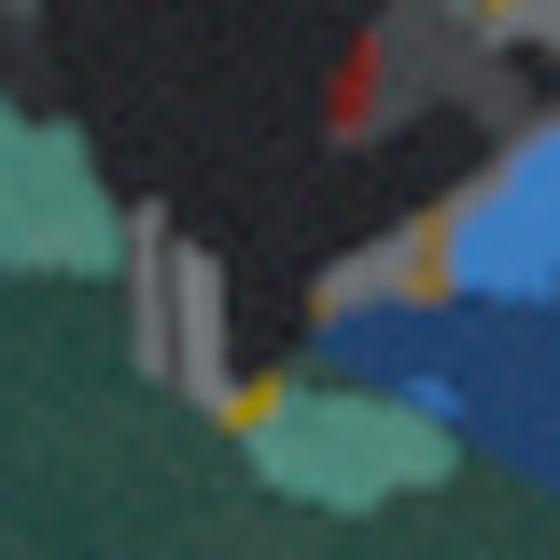

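View pics/w23z.png

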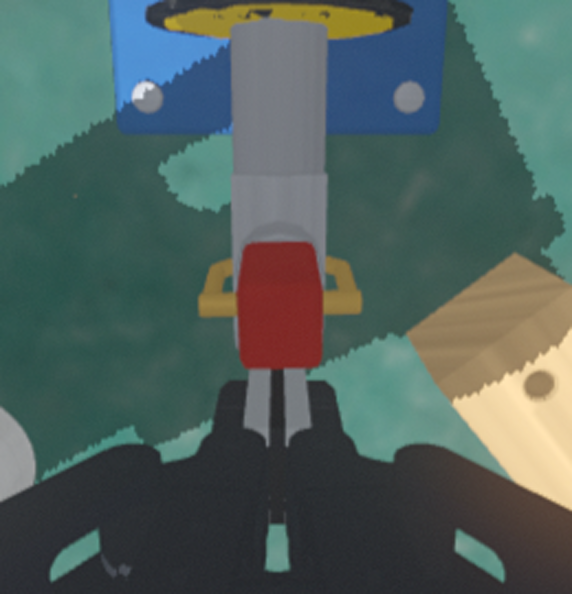

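Request:
{"fn": "play_rows", "kwargs": {"slide": [[0,-0.5,0],[0,-1.5,0],[1,-3,0],[1,-3,0],[1,-2,0],[0,0,0],[0,0,0]], "yaw": [0,0,0,0,0,0,0], "grip": [1,1,1,1,1,1,1]}}

```text
time: 32.2
tool_pos: [0.4769, -0.2629, 0.1869]
tool_rot: [-0.158, 0.158, -0.689, 0.689]
contact_force: [-0.1, -0.3, 0.4]
gripper_width: -0.002
```

```bash
python3 look.py 24 2>/dev/null; python3 - <<'E'
from m import *
a=cv2.imread('pics/s24.png')[130:180,200:255];a=cv2.resize(a,None,fx=11,fy=11,interpolation=cv2.INTER_CUBIC);cv2.imwrite('pics/s24y.png',a)
b=cv2.imread('pics/w24.png')[60:175,215:300];cv2.imwrite('pics/w24y.png',cv2.resize(b,None,fx=5.2,fy=5.2,interpolation=cv2.INTER_CUBIC))
W=load('w24');pin=np.array([.5402,-.2327,.114])
b=blob(W,'yel',(230,120,285,310));print(b,blob(load('s24'),'yel',(210,150,235,175)))
a=np.radians(-154.1);X=np.array([np.cos(a),np.sin(a),0]);Y=np.array([-X[1],X[0],0]);Z=np.array([0,0,1.])
def pj(p):
    q=pin+(X*p[0]+Y*p[1]+Z*p[2])/1e3;c=W['R']@q+W['t'];return ((W['mtx']@c/c[2])[:2])
for th in (0,3,6,10,15):
    t=np.radians(th);ball=(8+21.8*np.sin(t)+32*np.cos(t),0,-17-21.8*np.cos(t)+32*np.sin(t));print(th,pj(ball))
w=lambda p:(pj(p)-[215,60])*5.2
print('head top +x edge',w((8,0,12)),'top -x',w((-8,0,12)),'bot -x',w((-8,0,-12)),'shoulder',w((-9,0,-12)),'seat',w((-9,0,-22)),'hinge',w((8,15,-17)),'nose',w((23,0,-26)))
E
```

```text
32.2 [ 0.47694794 -0.26289598  0.18694751] -154.11038252341135 [ 3.e-04 -3.e-04 -1.e+00] [-0.1 -0.3  0.4] [ 0.05  0.02 -0.06] -0.002
slide [-6.83 -0.3   0.14]
TCP rel pin [ 70.1 -72.6  -0.4]
ball px (np.float64(nan), np.float64(nan), np.int64(0))
(np.float64(256.7008547008547), np.float64(157.42735042735043), np.int64(117)) (np.float64(221.04761904761904), np.float64(166.0), np.int64(21))
0 [256.46340259 157.11390069]
3 [256.47211041 158.6462228 ]
6 [256.48128156 160.10399291]
10 [256.49421562 161.92484209]
15 [256.51148487 163.98992582]
head top +x edge [217.63422635 323.34186045] top -x [217.7509291  194.84549575] bot -x [216.6989967 203.4059829] shoulder [216.70424335 196.10559662] seat [216.33164517 199.46159746] hinge [315.90404474 316.56742378] nose [216.05961398 411.70526482]
```

View pics/s24y.png

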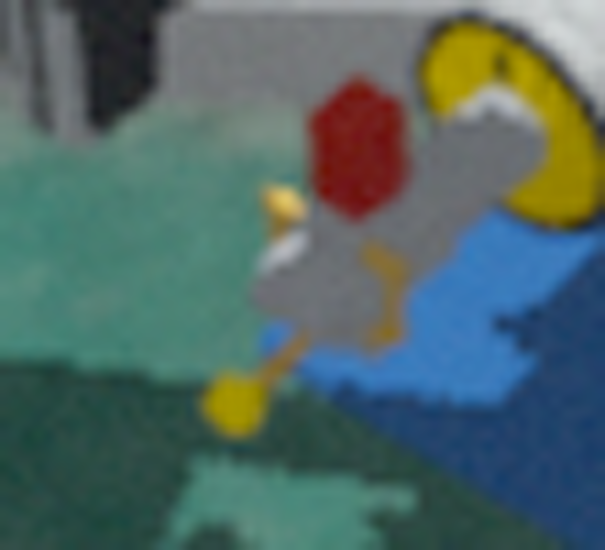

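View pics/w24y.png

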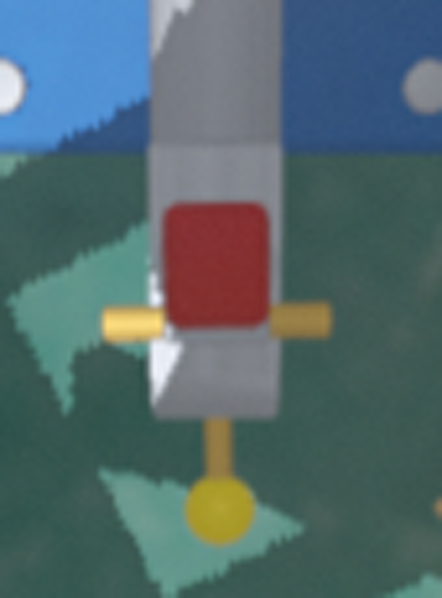

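```bash
python3 - <<'E'
from m import *
for n in ('s9','s14','s24'): print(n,blob(load(n),'red',(222,130,245,165)))
A=load('s24')['image'];B=load('scene0')['image']
for k in ('scene0','s24'): cv2.imwrite(f'pics/full_{k}.png',cv2.cvtColor(load(k)['image'],cv2.COLOR_RGB2BGR)[:, :])
d=np.abs(A.astype(int)-B).sum(2)
for n,(x0,y0,x1,y1) in dict(can=(140,148,180,192),stator=(262,268,302,304),cap=(210,295,250,332),driver=(290,222,350,280),rotor=(305,195,368,222)).items(): print(n,d[y0:y1,x0:x1].mean())
E
```

```text
s9 (np.float64(231.88732394366198), np.float64(142.94366197183098), np.int64(71))
s14 (np.float64(231.85714285714286), np.float64(143.02857142857144), np.int64(70))
s24 (np.float64(232.01388888888889), np.float64(143.19444444444446), np.int64(72))
can 55.84034090909091
stator 23.67222222222222
cap 24.177702702702703
driver 20.9066091954023
rotor 22.31628453850676
```

View pics/s24.png

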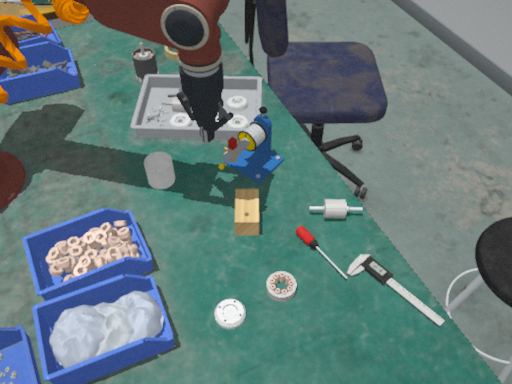

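The head hasn't moved since seating, the loop is closed and the bystanders are in place (the can only looks different because it is now in shadow). The gripper is clear, so I'm handing in.

```bash
python3 -c "
from plant import workorder
print(workorder.job_done())"
```

```text
the job is handed in; nothing more can be done
None
```

The linch pin is seated in the spindle's cross hole and its loop is closed round the spindle. I handed the job in at about 32 s; no verdict was reported.

- **Seating:** I took the pin from the block and turned it so the open loop faced the spindle's free end. It went down through the hole without touching until the shoulder met the flat at the expected height. The highest force I read there was about 3.4 N.
- **Closing the loop:** My first pinch on the ball slipped and read about 8.5 N, so I let go. I then pushed the ball down from above with the closed fingertips, at 5 N or less. The bar rode over the nose and under, and I pressed again until the force rose to 3 N.

**Last checks:**
- **Loop angle:** The wrist camera puts the ball within about 1° of fully closed. The scene camera shows it about 1 px off the predicted spot, within its calibration.
- **Pin head:** It is within 0.3 px of where it was just after seating.
- **Bystanders:** They look undisturbed. The motor can differs in brightness only, because it is now in the arm's shadow.
- **Gripper:** It stands clear of everything.

Forces were read only at the end of each move, so a brief peak in between could have gone unseen.

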